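# Close the staple tin with its lid pair, then lift off the outer lid alone

### The job

Clear the staple-lifting tool off the mouth of the open staple tin and hang it by its eye on the upturned hook of the stand. Then carry the nested pair of lids over together by the red knob of the inner lid, lower them (do not drop them) onto the tin until the inner lid is seated in the mouth, let go, and lift up only the blue outer lid (its yellow collar is the grip), leaving the inner lid seated and undisturbed on the tin. Finish while still holding the outer lid level, about 12 cm above where it sat, over the tin, and leave the orange, the carton and the tape roll where they are.

Things in the scene. Friction and masses are not known exactly. Their poses are not given: they have to be found in the camera images.
- tin: round green staple tin with a white paper band, fixed to the bench, origin at the centre of its underside: outer diameter 96 mm, height 80 mm, mouth (inner) diameter 90 mm, open at the top, brass staple sticks on its floor. At the start the tool lies across its rim
- tin_mouth (a point): centre of the tin's mouth, level with its rim (80 mm above the bench)
- tool: staple lifter, about 0.12 kg, lying flat across the tin's rim at the start, underside flush and flat; origin on its underside below the middle of the handle; x points along it to the eye, z up. Orange handle 80 mm long (along x), 22 mm wide (along y), 20 mm high; steel eye plate at the +x end; forked steel blade at the -x end, its tip 86 mm from the origin. Balances near the origin
- tool_grip (a point): centre of the tool's orange handle, 10 mm above the tool's underside, axes as the tool's: pinch it here across y from above (fingertips may stay above the tin's rim, gripping the upper 16 mm)
- tool_eye (a point): centre of the tool's eye, 62 mm along +x from the handle's centre and 2.5 mm above the tool's underside; flat ring 42 mm outer and 26 mm hole diameter, 5 mm thick, axis along the tool's z. At the start the eye points away from the robot, give or take 35 degrees
- hook: hook stand, fixed; origin on the bench right below the upturned tip. A level round steel arm, 8 mm thick, 185 mm above the bench, runs from a post (85 mm away along the stand's +x) to the stand's -x, then turns up into a tip ending 32 mm above the arm's centre line; a blue stop disc, 36 mm wide, sits on the arm 34 mm from the tip. Base plate 100 x 90 x 10 mm. The tip faces the robot within 17 degrees
- hook_seat (a point): the bend of the hook: on the arm's centre line (185 mm above the bench) right below the upturned tip; axes as the stand's. With the tool held level, eye towards the stand's +x, put the eye down over the tip until its plate is just above the arm; let go, and the tool swings down by itself and hangs blade lowest, still after about 5 s
- mat: round black rubber mat, 132 mm diameter, 4 mm thick, fixed, on which the nested lids stand at the start; origin on its underside. Mat and hook stand may be on either side of the tin
- inner_lid: inner dust lid, aluminium, about 0.15 kg; origin at the centre of its underside. A plug 82 mm wide and 10 mm deep (its lower edge tapers to 76 mm) goes into the tin's mouth; above it a flange 104 mm wide and 4 mm thick comes to rest on the rim; a red upright knob 22 mm wide rises from the flange to 63 mm above the origin. Seated on the tin, the origin is 10 mm below the rim
- inner_knob (a point): on the red knob's axis, 50 mm above the inner lid's underside (13 mm below the knob's top), the middle of the 26 mm of knob that stand above the outer lid's collar: grip here, any yaw, to carry both lids, since the outer lid rests on the inner one's flange. 40 mm above the rim when seated
- outer_lid: blue outer lid, about 0.16 kg, loosely nested over the inner one (3 mm sideways play); origin at the centre of its lower edge, 4 mm above the inner lid's underside when nested. Diameter 116 mm, skirt inside diameter 110 mm, top face 13 mm above the origin, with a 44 mm central hole through which the inner lid's knob stands up; around the hole a yellow collar, 58 mm outer and 44 mm inner diameter, from 13 to 33 mm above the origin
- outer_collar (a point): on the axis of the outer lid's yellow collar, half-way up it (23 mm above the outer lid's lower edge): grip the collar here from outside, 58 mm wide, any yaw, fingers on either side of the knob, whose top is 36 mm above this point. 17 mm above the tin's rim when it sits on the tin
- orange_center (a point): bystander: a loose orange, 76 mm wide and 72 mm high, this point at half its height
- carton_center (a point): bystander: a loose brown carton with blue band, 100 x 60 x 45 mm, its centre
- tape_center (a point): bystander: a loose roll of clear tape, 72 mm wide, 25 mm high, its centre

How it is judged:
By the outcome, as a careful person would: the job done as asked, in the order asked, and still so for the second after the job is handed in, while the arm keeps its last pose, push and grip.
It also fails if it takes over 72 s, if anything falls off the work surface, if the arm or the gripper's body presses on something with over 40 N, if the wrist force passes 120 N, or if a joint passes its speed limit or range.

### The arm

A 6-joint arm with a two-finger parallel gripper is mounted at the origin on the work surface. World frame = base frame: x ahead of the robot, y to its left, z up, the work surface at z = 0. Lengths are in m, angles in rad, forces in N, time in s.
With the tool pointing down it reaches from about 0.225 to 0.875 m from the base axis. Payload 3.4 kg.
Tool frame: the origin (TCP) lies at the very end of the fingers, on their centre line; the grasp point (between the pads) lies 19 mm behind it; z points along the fingers, y is the direction in which the jaws open and shut (so a half turn about z gives the same grasp; the last joint's range is limited). The gripper opens to 85 mm and grips with 20 to 120 N. Pads are 22 mm wide; open, the fingers measure 114 mm over their backs; the gripper's body (76 mm by 85 mm) begins 54 mm behind the grasp point. The pads swing forward as they close: fully open they stand 13 mm farther back than shut.
Start: joints at [-1.25, 0.276, 1.505, -0, 1.361, -0.121], TCP at [0.246, -0.52, 0.196] pointing down, gripper open.
Joint ranges: [-2.89, 2.89], [-0.75, 2.08], [0.22, 2.7], [-1.18, 4.32], [0.11, 2.71], [-2.7, 2.7]. Speed limits (rad/s): [2.57, 2.57, 3.14, 3.14, 3.14, 3.14].

### API

Orientations are given as a unit quaternion [w, x, y, z].
In Python, from rig import telemetry, cams, sign_off, spotter gives the robot as it stands.
- The arm moves only by the tool servo_tool, never from a script. Its argument "steps" is a list of rows, each a list of 6 numbers: the shift along the tool's x, y, z in mm, then the turn, a rotation vector about the tool's x, y, z in degrees. In form: [[x, y, z, ax, ay, az], ...]. A call has 1 to 8 rows; each row is the pose to reach, as a shift and turn from the pose commanded when the call began, along the tool's axes at that moment; what a row does not reach only later rows make up. A row lasts 1/10 s, in which the tool goes at most 50 mm and 8.59 degrees, less where a joint would pass 70% of its speed; a pose out of reach is approached as far as the arm can. A call with a gripper value outside its range is refused whole. "hand" is the closure in counts, from 0 (fully open) to 255 (shut), set as the call begins (left out, the last holds). The fingers move at their own pace and stop on an object; "grip_force" is the grip in N (left out, the last holds). Time passes only in rows, so rows that repeat a pose let the fingers close. It gives the time, the measured TCP pose, the force and the opening at its end, in the units of the state.
- telemetry.get_state(): the state, without advancing time (a new reading comes with each control period).
- cams.get_image(name): name is "side" or "top"; returns (picture, depth): 400x640x3 uint8, red, green, blue; 400x640 float32, m along the optical axis (not along the pixel's ray), 0 where there is no reading.
- cams.camera_model(name): a dict with "camera_matrix" (3x3 intrinsics, pixels), "D" ([k1, k2, p1, p2, k3] as OpenCV has them; the pictures are not rectified), "origin" and "rotation" of the camera in the world. Camera axes: x right, y up, looking along -z (the intrinsics and any distortion apply to the point x, -y, -z); pixel columns grow to the right and rows downward; lengths in m; the calibration is good to about 2 mm. A picture is of the moment at which its call begins. camera_model takes no time and is no camera call.
- sign_off(): hands the job in, once; it reports no verdict.
Trained networks look in the newest picture that a camera, given by its name, has taken for a name from the list of things; names that differ only in an ending like _2 or _b are one class to them, and where a whole thing is asked for, a point or a joint stands for the part that bears it (a point fixed in the world has none). Each returns a list of dicts, best first, with "conf" (0 to 1); they miss things now and then, are a little off and sometimes report something else, mostly with a low value. They report only what shows in the picture. A call takes as long as a camera call.
- spotter.outline_of(query, camera): "region" (400x640 bool, what is visible of it) and "rect" ([left, top, width, height] in pixels, round what is visible of it).
The state is a dict: "clock": time; "qpos": joint angles; "qd": joint speeds; "effort": joint torques, N m; "position": TCP position; "ee_rot": TCP orientation; "contact_force": force on the tool from outside, world axes, zero at the start; "moment": the same for the moment, N m; "width": finger opening in m.
Only numpy, scipy, OpenCV 4.12 (cv2) and the standard library are available. Lean on these libraries where they do the work, as an engineer would, in place of code of your own. Each camera call takes 0.05 s, during which the arm holds its last target.

## Working session

There is one attempt and no reset: what is moved stays moved. The work goes in short steps, Python scripts to look and compute and a tool call to move; the robot and the scene stay as the last step left them, time stands still between calls to the robot, and variables do not carry over. Pictures are saved under pics/ and viewed, and the job is handed in when it is done.

Besides the shell and the picture viewer there is one more tool, called after "Call:" in YAML: its name, and indented under it one key for each argument. servo_tool: Moves the arm, as the interface text tells. Its arguments: {"type":"object","properties":{"steps":{"type":"array","items":{"type":"array","items":{"type":"number"}}},"hand":{"type":"number"},"grip_force":{"type":"number"}},"required":["steps"]}

```bash
mkdir -p pics; ls
python3 - <<'E'
from rig import telemetry, cams, spotter
import cv2, numpy as np
print(telemetry.get_state())
for n in ["side","top"]:
    p,d=cams.get_image(n); cv2.imwrite(f"pics/{n}0.png",p[:,:,::-1]); np.save(f"pics/{n}0.npy",d)
    print(n,cams.camera_model(n))
E
```

```text
pics
{'clock': 0.0, 'qpos': array([-1.24997701e+00,  2.76623323e-01,  1.50615224e+00,  1.61749050e-06,
        1.36069865e+00, -1.20993821e-01]), 'qd': array([-5.75544872e-04, -1.05506728e-03, -5.79275496e-05, -3.65918062e-04,
       -7.83516435e-04, -3.25284378e-04]), 'effort': array([ 2.54987481e-05, -4.16773224e+01, -2.45806056e+01, -3.31111260e-04,
        1.09873610e-02, -2.59660470e-05]), 'position': array([ 0.24566622, -0.51921382,  0.19551601]), 'ee_rot': array([-9.36170477e-04,  9.75698814e-01,  2.19113989e-01, -9.30530875e-05]), 'contact_force': array([ 0.27108904,  0.22845156, -0.02544452]), 'moment': array([-0.04910472,  0.00756769, -0.01061834]), 'width': 0.08527613194166378}
side {'camera_matrix': array([[493.63764998,   0.        , 323.01690316],
       [  0.        , 493.63764998, 208.50507489],
       [  0.        ,   0.        ,   1.        ]]), 'D': array([-0.05662487,  0.        ,  0.        ,  0.        ,  0.        ]), 'origin': array([0.4987731 , 0.75285004, 0.66760325]), 'rotation': array([-0.06461041, -0.04432715,  0.45543508,  0.88681424])}
top {'camera_matrix': array([[430.49032958,   0.        , 326.47863716],
       [  0.        , 430.49032958, 198.52049708],
       [  0.        ,   0.        ,   1.        ]]), 'D': array([-0.09605667,  0.        ,  0.        ,  0.        ,  0.        ]), 'origin': array([0.53263377, 0.00837055, 1.09415114]), 'rotation': array([-0.70478875, -0.02185127,  0.03463121,  0.70823444])}
```

View pics/side0.png

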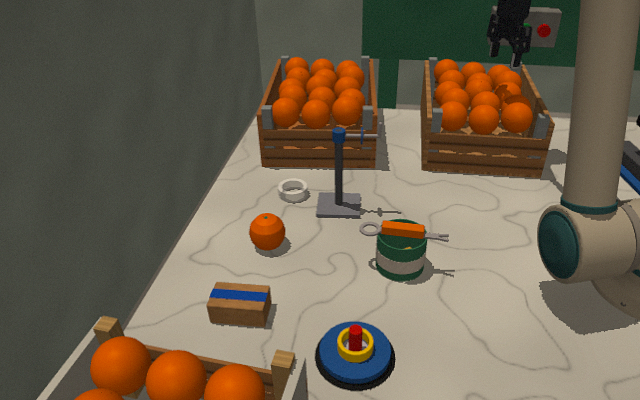

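View pics/top0.png

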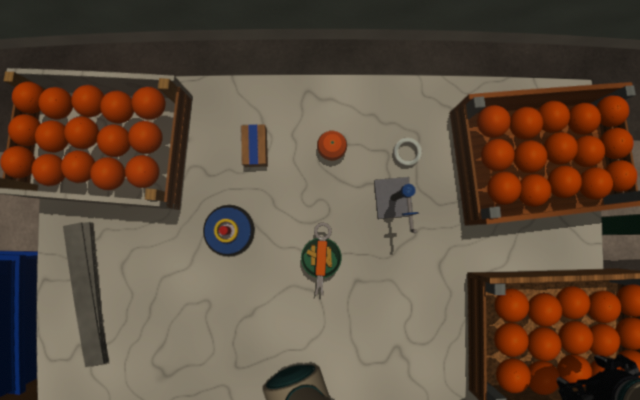

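The side view shows the tin at about (401,250) with the tool across it, eye at (370,229). The lids are at (355,350) and the hook stand at (340,170). In the top view the tin is at (321,258), the lids at (229,230) and the hook arm near (408,212). Next I'll measure these.

```bash
cat > h.py <<'E'
from rig import telemetry, cams, spotter
import cv2, numpy as np
from scipy.spatial.transform import Rotation as R
def cm(n):
    m=cams.camera_model(n); q=m['rotation']
    return m['camera_matrix'],m['D'],np.array(m['origin']),R.from_quat([q[1],q[2],q[3],q[0]]).as_matrix()
def pts(n,us,vs,ds):
    K,D,o,Rm=cm(n)
    uv=np.stack([us,vs],-1).astype(np.float64).reshape(-1,1,2)
    xy=cv2.undistortPoints(uv,K,D)[:,0]
    d=np.asarray(ds).reshape(-1,1)
    c=np.hstack([xy[:,:1]*d,-xy[:,1:]*d,-d])
    return c@Rm.T+o
def ray_z(n,u,v,z):
    K,D,o,Rm=cm(n)
    p=pts(n,[u],[v],[1.0])[0]; r=p-o
    return o+r*(z-o[2])/r[2]
def cloud(n,depth,mask):
    v,u=np.nonzero(mask&(depth>0)); return pts(n,u,v,depth[v,u]),u,v
def proj(n,P):
    K,D,o,Rm=cm(n); P=np.atleast_2d(P)
    c=(P-o)@Rm; c=np.stack([c[:,0],-c[:,1],-c[:,2]],-1)
    return cv2.projectPoints(c,np.zeros(3),np.zeros(3),K,D)[0][:,0]
def circ(xy):
    A=np.c_[2*xy,np.ones(len(xy))]; s=np.linalg.lstsq(A,(xy**2).sum(1),rcond=None)[0]
    return s[:2],np.sqrt(s[2]+s[:2]@s[:2])
E
python3 - <<'E'
from h import *
out={}
for n in ["top","side"]:
    d=np.load(f"pics/{n}0.npy")
    for q in ["tin","tool","hook","inner_lid","outer_lid","mat","orange_center","carton_center","tape_center"]:
        try: r=spotter.outline_of(q,n)
        except Exception as e: print(q,e); continue
        if not r: print(n,q,"none"); continue
        m=r[0]['region']; P,u,v=cloud(n,d,m); out[n+q]=m
        print(n,q,[round(x['conf'],2) for x in r],r[0]['rect'],len(P),"med",np.median(P,0).round(3),"min",np.percentile(P,2,0).round(3),"max",np.percentile(P,98,0).round(3))
np.savez("m.npz",**out)
E
```

```text
top tin [0.91] [298.9, 238.9, 40.4, 38.1] 794 med [0.472 0.015 0.006] min [ 0.433 -0.04   0.   ] max [0.513 0.048 0.08 ]
top tool [0.78] [314.8, 221.6, 16.6, 66.0] 456 med [0.487 0.004 0.098] min [ 0.41  -0.016  0.082] max [0.554 0.017 0.103]
top hook [0.92] [370.9, 175.1, 45.4, 56.6] 1477 med [ 0.616 -0.176  0.011] min [ 0.561 -0.218  0.006] max [ 0.669 -0.137  0.199]
top inner_lid [0.65] [219.9, 222.0, 15.9, 16.9] 206 med [0.541 0.234 0.021] min [0.521 0.222 0.015] max [0.558 0.255 0.07 ]
top outer_lid [0.68, 0.44] [203.3, 205.8, 47.5, 46.7] 1446 med [0.539 0.234 0.021] min [0.489 0.185 0.016] max [0.591 0.29  0.042]
top mat [0.58] [219.2, 204.4, 37.5, 50.3] 220 med [0.542 0.202 0.004] min [0.476 0.177 0.   ] max [0.602 0.254 0.008]
top orange_center [0.68, 0.61, 0.42] [204.4, 204.8, 46.5, 46.4] 1470 med [0.541 0.234 0.021] min [0.489 0.185 0.016] max [0.592 0.289 0.042]
top carton_center [0.91, 0.26] [240.5, 124.6, 28.0, 44.0] 1080 med [0.75  0.168 0.045] min [0.703 0.14  0.009] max [0.801 0.2   0.049]
top tape_center [0.56, 0.48] [393.3, 136.8, 28.4, 26.9] 365 med [ 0.744 -0.214 
[... 513 characters left out ...]
 min [0.527 0.224 0.018] max [0.557 0.249 0.069]
side outer_lid [0.82] [320.9, 320.7, 69.9, 63.3] 3219 med [0.537 0.257 0.022] min [0.487 0.187 0.006] max [0.593 0.295 0.043]
side mat [0.56] [316.3, 341.0, 80.7, 51.5] 898 med [0.535 0.285 0.005] min [0.477 0.223 0.   ] max [0.603 0.304 0.011]
side orange_center [0.65] [250.8, 212.0, 35.9, 40.5] 1063 med [ 0.743 -0.002  0.054] min [ 0.715 -0.04   0.014] max [0.779 0.013 0.073]
side carton_center [0.81, 0.4] [204.3, 281.0, 64.8, 46.1] 2465 med [0.748 0.19  0.045] min [0.702 0.144 0.004] max [0.801 0.203 0.048]
side tape_center [0.92] [277.0, 178.6, 32.4, 24.2] 605 med [ 0.736 -0.207  0.019] min [ 0.703 -0.249  0.   ] max [ 0.766 -0.181  0.028]
```

Run:
```python
from h import *
M=np.load("m.npz")
for n in ["top","side"]:
    d=np.load(f"pics/{n}0.npy"); im=cv2.imread(f"pics/{n}0.png"); hsv=cv2.cvtColor(im,cv2.COLOR_BGR2HSV).astype(int)
    mask=np.zeros((400,640),bool); 
    P,u,v=cloud(n,d,np.ones((400,640),bool))
    H=hsv[v,u]
    near=lambda c,r:np.hypot(P[:,0]-c[0],P[:,1]-c[1])<r
    # tin rim
    green=(H[:,0]>50)&(H[:,0]<95)&(H[:,1]>100)
    s=near((.475,.004),.06)&(P[:,2]>.074)&(P[:,2]<.084)&green
    if s.sum()>20: print(n,"rim",s.sum(),circ(P[s,:2]),P[s,2].mean())
    if n=="side":
        s=near((.475,.004),.06)&(P[:,2]>.01)&(P[:,2]<.075)&(P[:,1]>.0)
        print(n,"tin wall",s.sum(),circ(P[s,:2]))
    # lids
    c=(.54,.237)
    s=near(c,.075)&(P[:,2]>.014)&(H[:,0]>100)&(H[:,0]<125)&(P[:,2]<.028)
    print(n,"outer top",s.sum(),P[s].mean(0),cv2.minEnclosingCircle(P[s,:2].astype(np.float32)),np.percentile(P[s,2],[5,50,95]))
    s=near(c,.075)&(P[:,2]>.03)&(H[:,0]>18)&(H[:,0]<40)&(H[:,1]>120)
    print(n,"collar",s.sum(),circ(P[s,:2]),cv2.minEnclosingCircle(P[s,:2].astype(np.float32)),np.percentile(P[s,2],[5,50,95]))
    s=near(c,.03)&((H[:,0]<8)|(H[:,0]>170))&(P[:,2]>.045)&(H[:,1]>100)
    print(n,"knob",s.sum(),P[s].mean(0),cv2.minEnclosingCircle(P[s,:2].astype(np.float32)),np.percentile(P[s,2],[5,50,95]),u[s].mean(),v[s].mean())
    if n=="side": print(circ(P[s&(P[:,2]<.064)][:,:2]))
    # tool handle
    s=near((.475,.004),.1)&(P[:,2]>.09)&(H[:,0]<15)&(H[:,1]>150)
    Q=P[s&(P[:,2]>.096),:2]
    print(n,"handle",s.sum(),P[s].mean(0),cv2.minAreaRect(Q.astype(np.float32)),np.percentile(P[s,2],[5,50,95]))
    s=near((.475,.004),.12)&(P[:,2]>.078)&~green
    Q=P[s]; c0=Q[:,:2].mean(0); w,V=np.linalg.eigh(np.cov(Q[:,:2].T)); print(" tool axis",np.degrees(np.arctan2(V[1,1],V[0,1])), c0,((Q[:,:2]-c0)@V[:,1]).min(),((Q[:,:2]-c0)@V[:,1]).max())
    # hook high points
    s=near((.6,-.175),.14)&(P[:,2]>.14)
    Q=P[s]; 
    print(n,"hook",len(Q),Q.min(0),Q.max(0))
    bl=(H[s][:,0]>95)&(H[s][:,0]<130)&(H[s][:,1]>80)
    print(" blue",Q[bl].mean(0),bl.sum(),Q[bl].min(0),Q[bl].max(0)); 
    for a in sorted(np.c_[Q[~bl],u[s][~bl],v[s][~bl]].tolist())[:45]: print("   ",np.round(a,3))
    x0,y0,w0,h0=(370,165,50,80) if n=="top" else (310,115,80,50)
    cr=cv2.resize(im[y0:y0+h0,x0:x0+w0],None,fx=7,fy=7,interpolation=cv2.INTER_NEAREST); cv2.imwrite(f"pics/hook_{n}.png",cr)
```

```text
top outer top 1181 [0.53966874 0.23536776 0.02098085] ((0.5400375723838806, 0.23680303990840912), 0.05831492319703102) [0.0177051  0.02097432 0.02423331]
top collar 202 (array([0.53998513, 0.23643994]), np.float64(0.025257869887169212)) ((0.5398883819580078, 0.23688705265522003), 0.028788037598133087) [0.03394684 0.04006206 0.04346346]
top knob 81 [0.54038094 0.23460789 0.06425925] ((0.5397265553474426, 0.2357865422964096), 0.01116472203284502) [0.04903504 0.06613575 0.06994617] 224.1358024691358 230.08641975308643
top handle 329 [0.47614272 0.00379322 0.09979337] ((0.475443035364151, 0.0038581229746341705), (0.02170814760029316, 0.0786220133304596), 86.55309295654297) [0.09705854 0.09971815 0.10284005]
 tool axis 176.33410139253021 [0.47943077 0.00338995] -0.07903600489888288 0.09099033537312642
top hook 343 [ 0.53325329 -0.20077868  0.14040087] [ 0.63469774 -0.16735866  0.21939253]
 blue [ 0.61577642 -0.17955572  0.19632264] 156 [ 0.5708547  -0.19292309  0.18290834] [ 0.63469774 -0.16735866  0.20442496]
    [ 5.33e-01 -1.91e-01  2.16e-01  4.16e+02  2.32e+02]
    [ 5.33e-01 -1.89e-0
[... 5537 characters left out ...]
.10e-01  3.79e+02  1.26e+02]
    [ 5.37e-01 -1.86e-01  2.12e-01  3.79e+02  1.25e+02]
    [ 5.38e-01 -1.86e-01  2.14e-01  3.79e+02  1.24e+02]
    [ 5.38e-01 -1.87e-01  2.16e-01  3.79e+02  1.23e+02]
    [ 5.38e-01 -1.87e-01  2.18e-01  3.79e+02  1.22e+02]
    [ 5.38e-01 -1.85e-01  1.84e-01  3.78e+02  1.37e+02]
    [ 5.38e-01 -1.84e-01  1.87e-01  3.78e+02  1.36e+02]
    [ 5.38e-01 -1.84e-01  1.89e-01  3.78e+02  1.35e+02]
    [ 5.39e-01 -1.81e-01  1.96e-01  3.78e+02  1.33e+02]
    [ 5.39e-01 -1.81e-01  1.98e-01  3.78e+02  1.32e+02]
    [ 5.39e-01 -1.87e-01  1.91e-01  3.78e+02  1.34e+02]
    [ 5.39e-01 -1.86e-01  1.98e-01  3.78e+02  1.31e+02]
    [ 5.39e-01 -1.85e-01  2.01e-01  3.78e+02  1.30e+02]
```

Run:
```python
from h import *
for n in ["top","side"]:
    d=np.load(f"pics/{n}0.npy")
    P,u,v=cloud(n,d,np.ones((400,640),bool))
    near=lambda c,r:np.hypot(P[:,0]-c[0],P[:,1]-c[1])<r
    s=near((.62,-.175),.03)&(P[:,2]>.19)
    print(n,"post cap",s.sum(),P[s].mean(0),cv2.minEnclosingCircle(P[s,:2].astype(np.float32)))
    s=near((.62,-.175),.03)&(P[:,2]>.03)&(P[:,2]<.16)
    print(n,"post",s.sum(),P[s].mean(0),circ(P[s,:2]))
    s=near((.536,-.187),.02)&(P[:,2]>.175); Q=P[s]
    t=Q[(Q[:,2]>.2)]; print(" tip",t.mean(0),len(t),t.min(0),t.max(0))
    s=(P[:,0]>.53)&(P[:,0]<.60)&(P[:,2]>.175)&(P[:,1]<-.15)&(P[:,1]>-.22)
    Q=P[s]; vx,vy,x0,y0=cv2.fitLine(Q[:,:2].astype(np.float32),cv2.DIST_HUBER,0,.01,.01)[:,0]; print(" arm dir",np.degrees(np.arctan(vy/vx)),x0,y0)
    # base
    s=near((.6,-.175),.1)&(P[:,2]>.006)&(P[:,2]<.014); print(" base",cv2.minAreaRect(P[s,:2].astype(np.float32)))
```

```text
top post cap 147 [ 0.62153257 -0.18141817  0.19669138] ((0.615906834602356, -0.18109680712223053), 0.019311629235744476)
top post 72 [ 0.61934059 -0.17537202  0.0905171 ] (array([ 0.62200561, -0.18151721]), np.float64(0.008610183794741896))
 tip [ 0.53604485 -0.18760488  0.21119986] 18 [ 0.53325329 -0.19110073  0.20074141] [ 0.53957716 -0.18533054  0.21939253]
 arm dir 4.5607533 0.56576717 -0.18548997
 base ((0.5957228541374207, -0.19095997512340546), (0.1538648158311844, 0.10507114231586456), 4.905903339385986)
side post cap 102 [ 0.62054901 -0.17666317  0.19642862] ((0.6140880584716797, -0.18263989686965942), 0.021410753950476646)
side post 396 [ 0.62103222 -0.17428836  0.09669992] (array([ 0.62119404, -0.17832563]), np.float64(0.007089151026865353))
 tip [ 0.53637514 -0.18547392  0.20990758] 33 [ 0.53293686 -0.1900912   0.20060263] [ 0.53971196 -0.18182834  0.21812927]
 arm dir 4.4895945 0.5609893 -0.18304782
 base ((0.6215641498565674, -0.17967620491981506), (0.0993390753865242, 0.09410181641578674), 5.429447174072266)
```

View pics/hook_top.png

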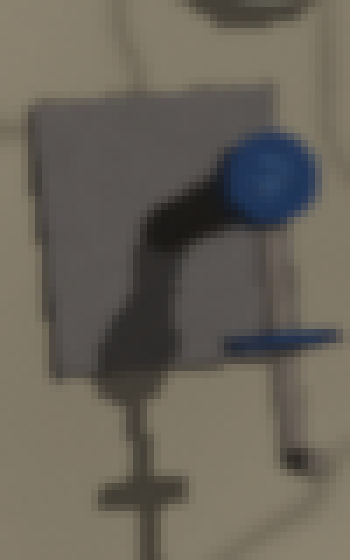

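View pics/hook_side.png

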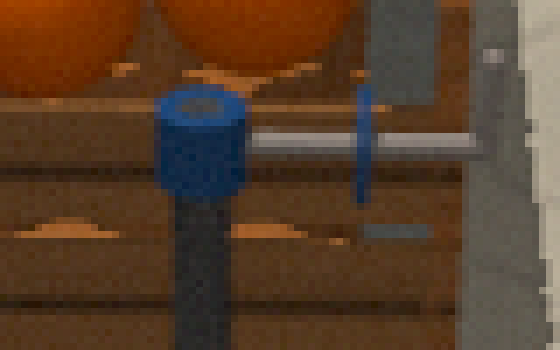

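Views agree to about 2.5 mm. Averaged estimates:
- **Handle:** (0.476, 0.005), yaw −3.5°
- **Hook tip:** (0.536, −0.186), yaw about 4.8°
- **Lids:** (0.5405, 0.238)

The hook crops show the arm, the blue disc and the upturned tip at (415,231) in the top view and (380,128) in the side view.

```bash
cat >> h.py <<'E'
def goto(x,y,z,yaw):
    s=telemetry.get_state(); q=s['ee_rot']; Rm=R.from_quat([q[1],q[2],q[3],q[0]])
    T=R.from_euler('z',yaw,degrees=True)*R.from_euler('x',180,degrees=True)
    d=Rm.inv().apply(np.array([x,y,z])-s['position'])*1000
    rv=(Rm.inv()*T).as_rotvec(degrees=True)
    print("t",round(float(s['clock']),2),"pos",s['position'].round(4),"w",round(float(s['width']),4),"F",np.round(s['contact_force'],1),"q",np.round(s['qpos'],2))
    print("delta",d.round(1),rv.round(2),"|d|",round(float(np.linalg.norm(d)),1))
E
python3 - <<'E'
from h import *
goto(.476,.005,.18,-3.5)
E
```

```text
t 1.0 pos [ 0.2459 -0.5198  0.1964] w 0.0855 F [-0.1  0.   0.4] q [-1.25  0.28  1.5  -0.    1.36 -0.12]
delta [ 432.4 -376.    16.4] [ 0.   -0.   28.81] |d| 573.3
```

Call:
servo_tool:
  steps:
    - [15,-13,0,0,0,1]
    - [45,-39,0,0,0,3]
    - [80,-70,0,0,0,6]
    - [115,-100,0,0,0,9]
    - [150,-130,0,0,0,12]
    - [185,-161,0,0,0,15]
    - [220,-191,0,0,0,18]
    - [255,-222,0,0,0,21]
  hand: 120

```text
clock: 1.8
position: [0.382, -0.2085, 0.1967]
ee_rot: [0.0, 0.999, 0.036, 0.0]
contact_force: [0.6, -0.2, 0.2]
width: 0.045
```

Run:
```python
from h import *
goto(.476,.005,.16,-3.5)
```

```text
t 1.8 pos [ 0.382  -0.2085  0.1967] w 0.045 F [ 0.6 -0.2  0.2] q [-0.66  0.06  1.78  0.    1.3   0.84]
delta [ 109.2 -206.2   36.7] [ 0.04 -0.06  7.66] |d| 236.1
```

Call:
servo_tool:
  steps:
    - [19,-35,2,0,0,2]
    - [38,-71,6,0,0,3]
    - [57,-107,12,0,0,4]
    - [75,-142,18,0,0,5]
    - [90,-170,25,0,0,6]
    - [101,-191,32,0,0,7]
    - [109,-206,37,0,0,7.7]
    - [109,-206,37,0,0,7.7]

```text
clock: 2.6
position: [0.4748, 0.0053, 0.1587]
ee_rot: [-0.0, 1.0, -0.028, -0.0]
contact_force: [-0.6, -0.6, -0.3]
width: 0.0453
```

Run:
```python
from h import *
goto(.476,.005,.074,-3.5)
for n in ["top","side"]:
    p,d=cams.get_image(n); cv2.imwrite(f"pics/{n}1.png",p[:,:,::-1]); np.save(f"pics/{n}1.npy",d)
a=cv2.imread("pics/side1.png")[130:300,310:510]; cv2.imwrite("pics/s1c.png",cv2.resize(a,None,fx=3.5,fy=3.5))
P=proj("side",[[.476,.005,.16]]); print(P, proj("top",[[.476,.005,.16]]))
```

```text
t 2.6 pos [0.4748 0.0053 0.1587] w 0.0453 F [-0.6 -0.6 -0.3] q [-0.14  0.15  1.77  0.    1.22  1.49]
delta [ 1.3  0.3 84.7] [-0.04  0.06  0.28] |d| 84.8
[[405.05104195 199.25239395]] [[320.45002863 259.28265793]]
```

View pics/s1c.png

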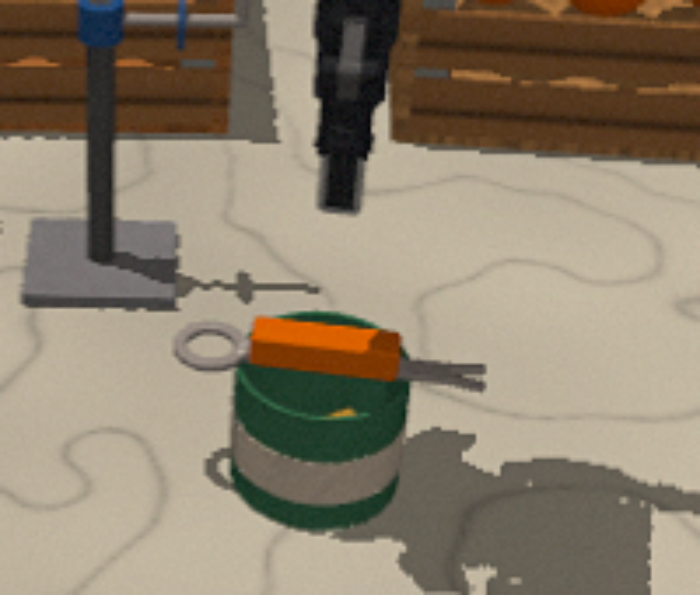

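Run:
```python
from h import *
d=np.load("pics/side1.npy")
P,u,v=cloud("side",d,np.ones((400,640),bool))
s=(abs(P[:,0]-.475)<.06)&(abs(P[:,1]-.005)<.08)&(P[:,2]>.13)&(P[:,2]<.21)
Q=P[s]; 
for z in np.arange(.13,.21,.006):
    k=(Q[:,2]>=z)&(Q[:,2]<z+.006)
    if k.sum(): print(round(z,3),k.sum(),Q[k].min(0).round(4),Q[k].max(0).round(4),Q[k].mean(0).round(4))
```

```text
0.196 21 [0.4666 0.0315 0.1975] [0.4872 0.0352 0.2019] [0.4776 0.0335 0.1997]
0.202 24 [0.467  0.0296 0.2032] [0.4876 0.0403 0.2077] [0.4766 0.0368 0.2056]
0.208 15 [0.4673 0.0328 0.2082] [0.486  0.0417 0.2098] [0.4788 0.0382 0.2093]
```

Run:
```python
from h import *
print(proj("side",[[.477,.033,.163],[.477,.033,.196],[.476,.005,.1]]))
d=np.load("pics/side1.npy"); print(d[150:215:3,407].round(3))
print(telemetry.get_state()['position'])
goto(.476,.005,.09,-3.5)
a=cv2.imread("pics/top1.png")[200:320,260:400]; cv2.imwrite("pics/t1c.png",cv2.resize(a,None,fx=5,fy=5))
```

```text
[[404.27062879 206.74135684]
 [405.7181036  191.10902426]
 [402.59798863 225.5635961 ]]
[0.762 0.765 0.768 0.78  0.779 0.782 0.799 0.798 0.8   0.83  0.828 0.832
 0.837 0.838 1.193 1.182 1.178 1.164 1.16  1.145 1.139 1.125]
[0.47448119 0.00332053 0.15940675]
t 2.7 pos [0.4745 0.0033 0.1594] w 0.045 F [-0.6  0.4 -0.3] q [-0.14  0.15  1.77 -0.    1.22  1.49]
delta [ 1.4 -1.8 69.4] [0.04 0.02 0.19] |d| 69.4
```

View pics/t1c.png

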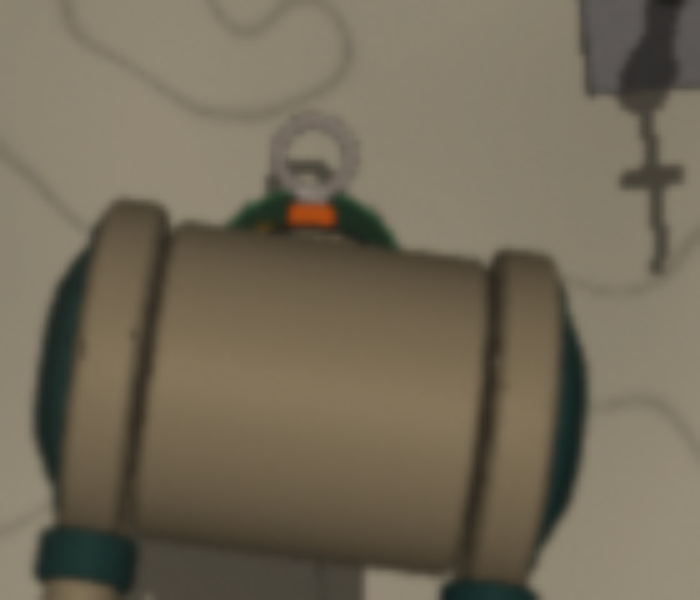

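Call:
servo_tool:
  steps:
    - [1,0,12,0,0,0]
    - [1,0,28,0,0,0]
    - [1,0,42,0,0,0]
    - [1,0,52,0,0,0]
    - [1,0,52,0,0,0]
    - [1,0,52,0,0,0]

```text
clock: 3.3
position: [0.4757, 0.003, 0.1074]
ee_rot: [0.0, 1.0, -0.03, 0.0]
contact_force: [0.2, -0.2, 0.3]
width: 0.0454
```

Run:
```python
from h import *
goto(.476,.005,.09,-3.5)
n="side"
p,d=cams.get_image(n); cv2.imwrite(f"pics/{n}2.png",p[:,:,::-1]); np.save(f"pics/{n}2.npy",d)
a=cv2.imread("pics/side2.png")[130:300,310:510]; cv2.imwrite("pics/s2c.png",cv2.resize(a,None,fx=3.5,fy=3.5))
P,u,v=cloud("side",d,np.ones((400,640),bool))
s=(abs(P[:,0]-.475)<.06)&(abs(P[:,1]-.02)<.08)&(P[:,2]>.07)&(P[:,2]<.21)
Q=P[s]; 
for z in np.arange(.07,.18,.006):
    k=(Q[:,2]>=z)&(Q[:,2]<z+.006)
    if k.sum(): print(round(z,3),k.sum(),Q[k].min(0).round(4),Q[k].max(0).round(4),Q[k].mean(0).round(4))
```

```text
t 3.3 pos [0.4757 0.003  0.1074] w 0.0454 F [ 0.2 -0.2  0.3] q [-0.14  0.2   1.85 -0.    1.09  1.49]
delta [ 0.2 -2.1 17.4] [ 0.01 -0.    0.07] |d| 17.6
0.07 129 [ 0.4297 -0.0428  0.07  ] [0.522  0.0545 0.0759] [0.4761 0.0384 0.0732]
0.076 241 [ 0.4176 -0.0443  0.076 ] [0.528  0.0546 0.0819] [0.4737 0.0153 0.0794]
0.082 247 [ 0.416  -0.0405  0.082 ] [0.5347 0.054  0.088 ] [0.4791 0.0105 0.0853]
0.088 119 [ 0.437  -0.0032  0.0881] [0.5222 0.0197 0.094 ] [0.4765 0.0151 0.091 ]
0.094 162 [ 0.436  -0.0084  0.094 ] [0.5166 0.0199 0.1   ] [0.4764 0.0113 0.0979]
0.1 229 [ 0.4381 -0.0073  0.1   ] [0.5151 0.0191 0.1036] [0.4772 0.0061 0.1012]
0.142 12 [0.4727 0.0292 0.1457] [0.4869 0.0336 0.1475] [0.4807 0.0318 0.1467]
0.148 19 [0.4677 0.029  0.1482] [0.4892 0.0386 0.1536] [0.4778 0.0339 0.1512]
0.154 35 [0.468  0.0311 0.1543] [0.4877 0.0419 0.1597] [0.4784 0.0363 0.1574]
0.16 32 [0.4671 0.0308 0.1602] [0.4881 0.0424 0.166 ] [0.4776 0.0365 0.1632]
0.166 34 [0.4673 0.0297 0.1661] [0.4886 0.0422 0.1719] [0.4778 0.0364 0.1689]
0.172 34 [0.4679 0.0295 0.1722] [0.4889 0.0424 0.1776] [0.4786 0.0373 0.1748]
0.178 12 [0.4716 0.0378 0.1784] [0.4855 0.0423 0.1817] [0.4793 0.0396 0.1796]
```

View pics/s2c.png

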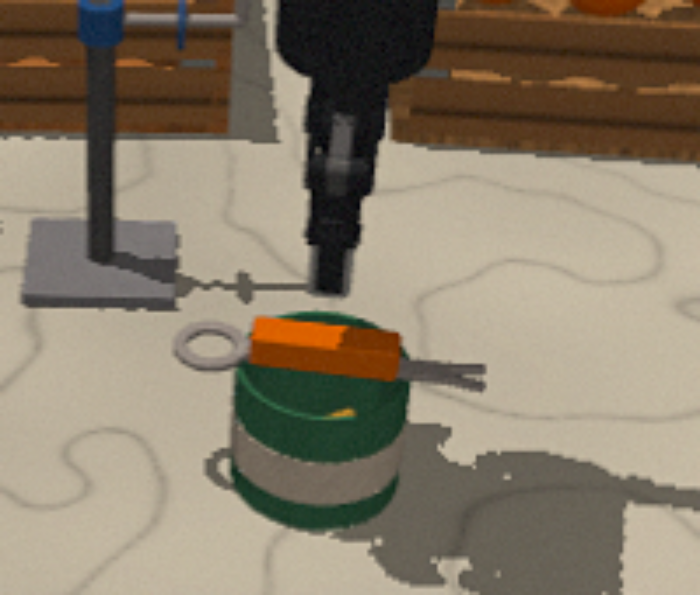

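Run:
```python
from h import *
for n in ["side","top"]:
    d=np.load(f"pics/{n}0.npy")
    P,u,v=cloud(n,d,np.ones((400,640),bool))
    s=(np.hypot(P[:,0]-.246,P[:,1]+.52)<.09)&(P[:,2]>.16)&(P[:,2]<.35); Q=P[s]
    for z in np.arange(.16,.33,.01):
        k=(Q[:,2]>=z)&(Q[:,2]<z+.01)
        if k.sum(): print(n,round(z,3),k.sum(),Q[k].min(0).round(3),Q[k].max(0).round(3))
print(proj("side",[[.246,-.52,.196]]))
```

```text
side 0.16 404 [ 0.18  -0.591  0.16 ] [ 0.334 -0.432  0.17 ]
side 0.17 51 [ 0.205 -0.59   0.17 ] [ 0.304 -0.436  0.176]
side 0.24 33 [ 0.217 -0.566  0.244] [ 0.278 -0.469  0.25 ]
side 0.25 72 [ 0.215 -0.57   0.25 ] [ 0.278 -0.463  0.26 ]
side 0.26 76 [ 0.215 -0.564  0.26 ] [ 0.278 -0.463  0.27 ]
side 0.27 78 [ 0.215 -0.572  0.27 ] [ 0.279 -0.463  0.28 ]
side 0.28 66 [ 0.217 -0.577  0.28 ] [ 0.281 -0.463  0.289]
side 0.29 123 [ 0.204 -0.583  0.29 ] [ 0.29  -0.444  0.3  ]
side 0.3 157 [ 0.205 -0.59   0.3  ] [ 0.289 -0.445  0.31 ]
side 0.31 179 [ 0.204 -0.583  0.31 ] [ 0.288 -0.444  0.32 ]
side 0.32 171 [ 0.205 -0.578  0.32 ] [ 0.287 -0.446  0.33 ]
top 0.16 1093 [ 0.178 -0.604  0.16 ] [ 0.335 -0.431  0.17 ]
top 0.17 162 [ 0.204 -0.598  0.17 ] [ 0.304 -0.434  0.176]
top 0.24 20 [ 0.23  -0.564  0.245] [ 0.277 -0.47   0.25 ]
top 0.25 57 [ 0.217 -0.568  0.25 ] [ 0.277 -0.466  0.26 ]
top 0.26 67 [ 0.219 -0.567  0.26 ] [ 0.278 -0.465  0.27 ]
top 0.27 51 [ 0.224 -0.566  0.27 ] [ 0.278 -0.464  0.28 ]
top 0.28 30 [ 0.228 -0.575  0.28 ] [ 0.286 -0.464  0.29 ]
top 0.29 200 [ 0.21  -0.583  0.29 ] [ 0.289 -0.448  0.3  ]
top 0.3 180 [ 0.211 -0.582  0.3  ] [ 0.287 -0.449  0.31 ]
top 0.31 178 [ 0.218 -0.578  0.31 ] [ 0.289 -0.448  0.32 ]
top 0.32 133 [ 0.219 -0.579  0.32 ] [ 0.287 -0.45   0.33 ]
[[499.70142471  80.02079538]]
```

Measured against the side image, the visible fingertips sit about 38 mm above the reported TCP when half open. At the start, fully open, they sat 48 mm above it. Every grasp height will therefore need checking by picture. I'll go down in stages and watch the force. The half-open fingers fit inside the mouth in either case.

Call:
servo_tool:
  steps:
    - [0,-1,10,0,0,0]
    - [0,-2,22,0,0,0]
    - [0,-2,34,0,0,0]
    - [0,-2,44,0,0,0]
    - [0,-2,50,0,0,0]
    - [0,-2,50,0,0,0]

```text
clock: 3.95
position: [0.4751, 0.0055, 0.0566]
ee_rot: [-0.0, 1.0, -0.03, -0.001]
contact_force: [-0.2, -0.5, 0.6]
width: 0.0453
```

Run:
```python
from h import *
goto(.476,.005,.042,-3.5)
n="side"
p,d=cams.get_image(n); cv2.imwrite(f"pics/{n}3.png",p[:,:,::-1]); np.save(f"pics/{n}3.npy",d)
a=cv2.imread("pics/side3.png")[130:300,310:510]; cv2.imwrite("pics/s3c.png",cv2.resize(a,None,fx=3.5,fy=3.5))
```

```text
t 3.95 pos [0.4751 0.0055 0.0566] w 0.0453 F [-0.2 -0.5  0.6] q [-0.13  0.26  1.92 -0.    0.96  1.5 ]
delta [ 0.9  0.5 14.5] [-0.    0.1   0.12] |d| 14.6
```

View pics/s3c.png

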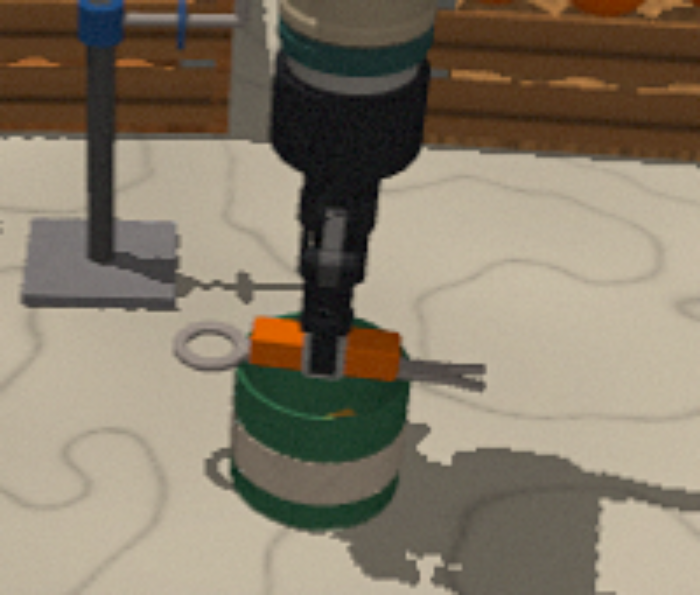

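The near finger's tip is in front of the handle at about (402,236), level with z≈0.095, and nothing has touched. I'll go down another 15 mm and close.

Call:
servo_tool:
  steps:
    - [0,0,5,0,0,0]
    - [0,0,10,0,0,0]
    - [0,0,14,0,0,0]
    - [0,0,14,0,0,0]

```text
clock: 4.4
position: [0.4752, 0.0055, 0.0428]
ee_rot: [-0.0, 1.0, -0.03, -0.001]
contact_force: [-0.1, 0.1, 0.4]
width: 0.0452
```

Call:
servo_tool:
  steps:
    - [0,0,0,0,0,0]
    - [0,0,0,0,0,0]
    - [0,0,0,0,0,0]
    - [0,0,0,0,0,0]
    - [0,0,0,0,0,0]
    - [0,0,0,0,0,0]
  hand: 255
  grip_force: 50

```text
clock: 5.0
position: [0.4761, 0.0053, 0.0437]
ee_rot: [0.0, 1.0, -0.03, 0.0]
contact_force: [0.0, -0.9, 2.4]
width: 0.0211
```

Call:
servo_tool:
  steps:
    - [0,0,-5,0,0,0]
    - [0,0,-15,0,0,0]
    - [0,0,-25,0,0,0]
    - [0,0,-30,0,0,0]
    - [0,0,-30,0,0,0]

```text
clock: 5.5
position: [0.4767, 0.0053, 0.0746]
ee_rot: [0.0, 1.0, -0.03, 0.001]
contact_force: [-0.7, -0.2, -1.4]
width: 0.0212
```

Run:
```python
from h import *
goto(.476,.005,.26,-3.5)
n="side"
p,d=cams.get_image(n); cv2.imwrite(f"pics/{n}4.png",p[:,:,::-1]); np.save(f"pics/{n}4.npy",d)
a=cv2.imread("pics/side4.png")[130:300,310:510]; cv2.imwrite("pics/s4c.png",cv2.resize(a,None,fx=3.5,fy=3.5))
```

```text
t 5.5 pos [0.4767 0.0053 0.0746] w 0.0212 F [-0.7 -0.2 -1.4] q [-0.13  0.23  1.9  -0.    1.01  1.5 ]
delta [  -0.2    0.4 -185.4] [ 0.02 -0.15  0.12] |d| 185.4
```

View pics/s4c.png

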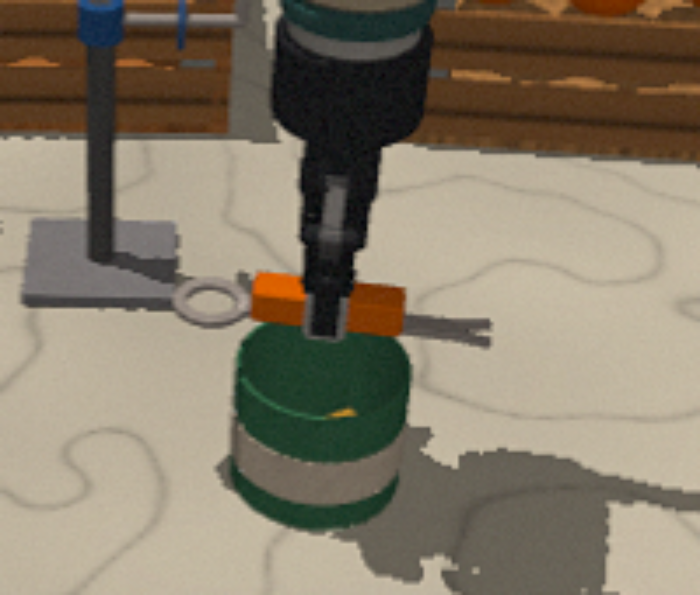

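The tool is held level and lifted clear, with the eye at about (370,215). Next: up, then over to the hook.

Call:
servo_tool:
  steps:
    - [0,0,-12,0,0,0]
    - [0,0,-34,0,0,0]
    - [0,0,-60,0,0,0]
    - [0,0,-87,0,0,0]
    - [0,0,-113,0,0,0]
    - [0,0,-133,0,0,0]
    - [0,0,-143,0,0,0]
    - [0,0,-143,0,0,0]

```text
clock: 6.35
position: [0.4764, 0.0053, 0.2172]
ee_rot: [0.0, 1.0, -0.03, 0.001]
contact_force: [0.5, -0.9, -1.1]
width: 0.0211
```

Run:
```python
from h import *
goto(.474,-.191,.215,4.8)
```

```text
t 6.35 pos [0.4764 0.0053 0.2172] w 0.0211 F [ 0.5 -0.9 -1.1] q [-0.13  0.11  1.67 -0.    1.36  1.5 ]
delta [  9.2 196.1   2.3] [ 0.02 -0.13 -8.19] |d| 196.4
```

Call:
servo_tool:
  steps:
    - [1,15,0,0,0,-1]
    - [2,45,0,0,0,-2]
    - [4,80,0,0,0,-4]
    - [5,115,0,0,0,-5]
    - [7,150,0,0,0,-6]
    - [8,180,1,0,0,-7]
    - [9,196,2,0,0,-8.2]
    - [9,196,2,0,0,-8.2]

```text
clock: 7.15
position: [0.4723, -0.1924, 0.2123]
ee_rot: [-0.001, 0.999, 0.041, -0.002]
contact_force: [-0.1, 0.8, -1.4]
width: 0.0208
```

Call:
servo_tool:
  steps:
    - [0,0,0,0,0,0]
    - [0,0,0,0,0,0]

```text
clock: 7.35
position: [0.4727, -0.1895, 0.2137]
ee_rot: [-0.001, 0.999, 0.042, -0.001]
contact_force: [-0.0, 0.1, -1.8]
width: 0.0207
```

Run:
```python
from h import *
goto(.474,-.191,.215,4.8)
for n in ["top","side"]:
    p,d=cams.get_image(n); cv2.imwrite(f"pics/{n}5.png",p[:,:,::-1]); np.save(f"pics/{n}5.npy",d)
    x,y=(340,160) if n=="top" else (310,60)
    a=cv2.imread(f"pics/{n}5.png")[y:y+120,x:x+160]; cv2.imwrite(f"pics/{n}5c.png",cv2.resize(a,None,fx=4.5,fy=4.5))
P,u,v=cloud("side",d,np.ones((400,640),bool))
s=(abs(P[:,0]-.536)<.03)&(abs(P[:,1]+.187)<.04)&(P[:,2]>.225); print(P[s].mean(0),P[s].min(0),P[s].max(0),cv2.minAreaRect(P[s,:2].astype(np.float32)))
```

```text
t 7.35 pos [ 0.4727 -0.1895  0.2137] w 0.0207 F [-0.   0.1 -1.8] q [-0.52  0.17  1.61  0.    1.37  0.97]
delta [ 1.1  1.6 -1.3] [-0.08  0.07  0.04] |d| 2.4
[ 0.52194109 -0.18034286  0.30774894] [ 0.50601625 -0.20314662  0.25166134] [ 0.55534672 -0.16120949  0.46133694] ((0.530686616897583, -0.1821548342704773), (0.041932787746191025, 0.049320243299007416), 89.6020278930664)
```

View pics/top5c.png

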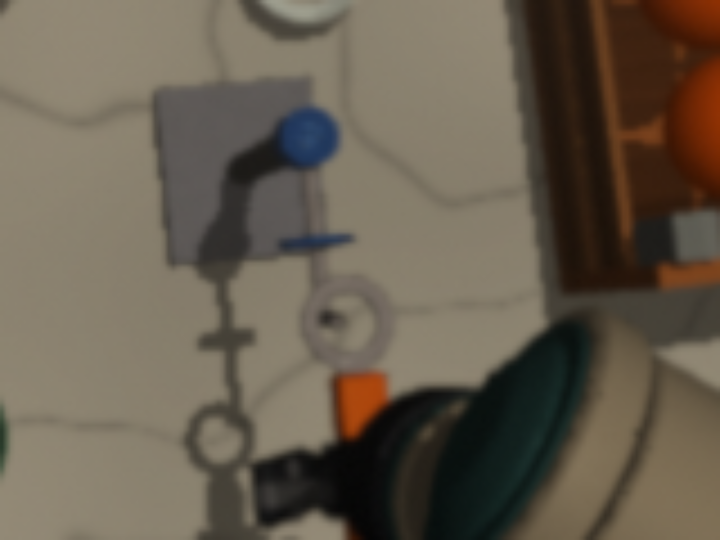

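View pics/side5c.png

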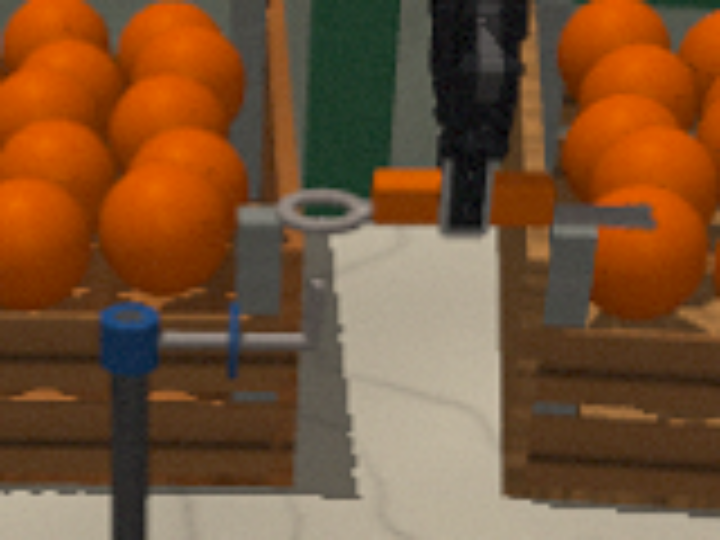

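Run:
```python
from h import *
for z in (.245,.253,.26): print(ray_z("top",417.3,231.6,z))
print("tip",ray_z("top",413.8,231.0,.217))
# side eye center (325/4.5+310,210/4.5+60), tip (318,283)
for z in (.245,.253,.26): print(ray_z("side",310+324/4.5,60+210/4.5,z))
print("tip",ray_z("side",310+317.5/4.5,60+284/4.5,.216))
print(proj("top",[[.536,-.186,.217],[.536,-.186,.185]]),proj("side",[[.536,-.186,.217],[.536,-.186,.185]]))
# eye depth
d=np.load("pics/side5.npy"); P,u,v=cloud("side",d,np.ones((400,640),bool))
s=(u>370)&(u<392)&(v>100)&(v<114)&(abs(P[:,1]+.19)<.04); print(s.sum(),np.percentile(P[s],[2,50,98],axis=0), circ(P[s,:2]))
d=np.load("pics/top5.npy"); P,u,v=cloud("top",d,np.ones((400,640),bool))
s=(u>404)&(u<430)&(v>218)&(v<243)&(P[:,2]>.235); print(s.sum(),np.percentile(P[s],[2,50,98],axis=0), circ(P[s,:2]))
```

```text
[ 0.53400217 -0.18704338  0.245     ]
[ 0.53398928 -0.18520235  0.253     ]
[ 0.533978   -0.18359145  0.26      ]
tip [ 0.53533681 -0.1862505   0.217     ]
[ 0.5338146  -0.20385725  0.245     ]
[ 0.53315126 -0.18574651  0.253     ]
[ 0.53257083 -0.16989961  0.26      ]
tip [ 0.53442212 -0.18634365  0.216     ]
[[413.67313168 230.67680649]
 [410.37258526 230.76277964]] [[379.80424712 122.70365054]
 [379.1170238  136.54390786]]
140 [[ 0.51520809 -0.20086423  0.25234468]
 [ 0.53507229 -0.17799587  0.25604226]
 [ 0.55486514 -0.16258869  0.25796569]] (array([ 0.53517034, -0.18154227]), np.float64(0.017510515194211457))
217 [[ 0.51369283 -0.2022655   0.25141443]
 [ 0.53334465 -0.18363541  0.2546734 ]
 [ 0.55416203 -0.1652339   0.25770132]] (array([ 0.53443223, -0.18385629]), np.float64(0.01691469824979901))
```

The top crop shows the eye ring around the tip: ring centre at about (417,232), tip at about (414,231). Once converted, the eye is within 2 mm of the tip. I'll lower it with that small correction.

Call:
servo_tool:
  steps:
    - [1,1,5,0,0,0]
    - [1.5,1.5,14,0,0,0]
    - [1.5,1.5,24,0,0,0]
    - [1.5,1.5,34,0,0,0]
    - [1.5,1.5,43,0,0,0]
    - [1.5,1.5,50,0,0,0]
    - [1.5,1.5,54,0,0,0]
    - [1.5,1.5,54,0,0,0]

```text
clock: 8.25
position: [0.4744, -0.192, 0.1597]
ee_rot: [-0.0, 0.999, 0.042, -0.001]
contact_force: [0.6, 0.3, -1.4]
width: 0.0209
```

Run:
```python
from h import *
goto(.474,-.191,.155,4.8)
for n in ["top","side"]:
    p,d=cams.get_image(n); cv2.imwrite(f"pics/{n}6.png",p[:,:,::-1]); np.save(f"pics/{n}6.npy",d)
    x,y=(340,160) if n=="top" else (310,60)
    a=cv2.imread(f"pics/{n}6.png")[y:y+120,x:x+160]; cv2.imwrite(f"pics/{n}6c.png",cv2.resize(a,None,fx=4.5,fy=4.5))
P,u,v=cloud("top",np.load("pics/top6.npy"),np.ones((400,640),bool))
s=(abs(P[:,0]-.515)<.02)&(abs(P[:,1]+.187)<.02)&(P[:,2]>.17)&(P[:,2]<.23); print(np.percentile(P[s],[5,50,95],axis=0))
```

```text
t 8.25 pos [ 0.4744 -0.192   0.1597] w 0.0209 F [ 0.6  0.3 -1.4] q [-0.52  0.21  1.7  -0.    1.24  0.97]
delta [-0.4 -1.   4.7] [-0.04  0.06  0.01] |d| 4.8
[[ 0.49849661 -0.20077729  0.19886316]
 [ 0.51463317 -0.1864947   0.20411324]
 [ 0.5332045  -0.17260622  0.21721436]]
```

View pics/side6c.png

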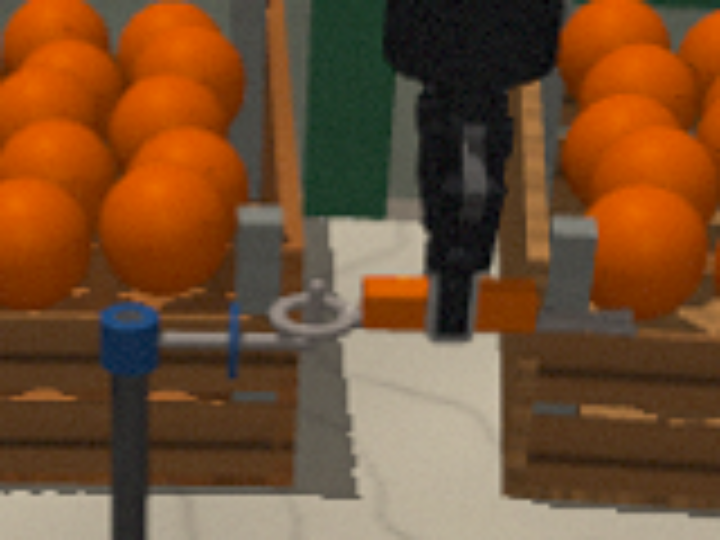

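View pics/top6c.png

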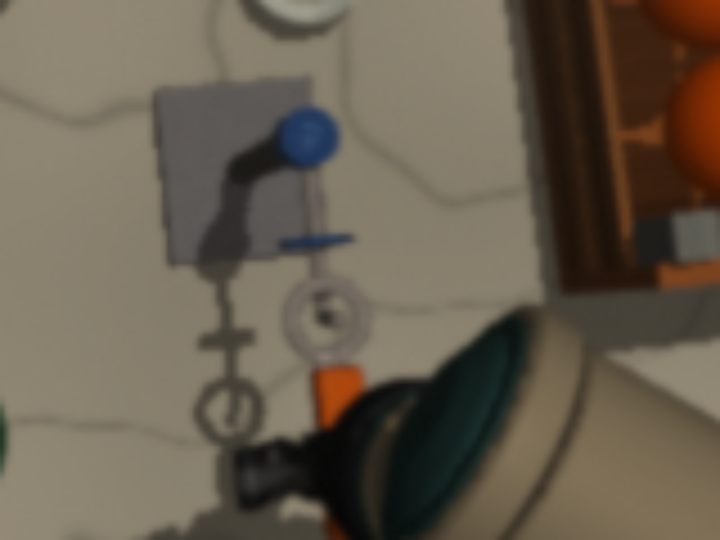

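The tip now stands inside the ring, at (324,312) in the top crop, with the plate about 7 mm above the arm. I'll lower 4 mm more and release.

Call:
servo_tool:
  steps:
    - [0,-0.5,2,0,0,0]
    - [0,-0.5,4,0,0,0]
    - [0,-0.5,4,0,0,0]
    - [0,-0.5,4,0,0,0]

```text
clock: 8.75
position: [0.4748, -0.1916, 0.1564]
ee_rot: [0.0, 0.999, 0.042, 0.0]
contact_force: [0.3, 0.1, -0.5]
width: 0.0208
```

Call:
servo_tool:
  steps:
    - [0,0,0,0,0,0]
    - [0,0,0,0,0,0]
    - [0,0,0,0,0,0]
    - [0,0,0,0,0,0]
    - [0,0,0,0,0,0]
    - [0,0,0,0,0,0]
    - [0,0,0,0,0,0]
  hand: 0

```text
clock: 9.45
position: [0.4748, -0.1916, 0.1564]
ee_rot: [0.0, 0.999, 0.042, -0.0]
contact_force: [-0.8, -0.2, 0.7]
width: 0.0856
```

Run:
```python
from h import *
goto(.474,-.191,.155,4.8)
for n in ["side"]:
    p,d=cams.get_image(n); cv2.imwrite(f"pics/{n}7.png",p[:,:,::-1]); np.save(f"pics/{n}7.npy",d)
    x,y=(310,60)
    a=cv2.imread(f"pics/{n}7.png")[y:y+160,x:x+160]; cv2.imwrite(f"pics/{n}7c.png",cv2.resize(a,None,fx=3.7,fy=3.7))
```

```text
t 9.45 pos [ 0.4748 -0.1916  0.1564] w 0.0856 F [-0.8 -0.2  0.7] q [-0.52  0.21  1.7  -0.    1.23  0.97]
delta [-0.7 -0.7  1.4] [0.   0.   0.01] |d| 1.7
```

View pics/side7c.png

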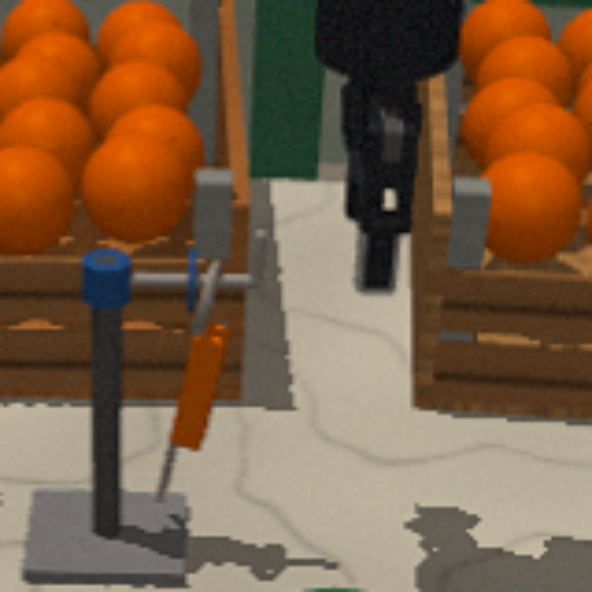

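The tool is released and hanging on the arm, still swinging slightly. I'll go up and over to the lids.

Call:
servo_tool:
  steps:
    - [0,0,-10,0,0,0]
    - [0,0,-30,0,0,0]
    - [0,0,-55,0,0,0]
    - [0,0,-80,0,0,0]
    - [0,0,-92,0,0,0]
    - [0,0,-95,0,0,0]

```text
clock: 10.1
position: [0.4756, -0.192, 0.2533]
ee_rot: [0.001, 0.999, 0.042, 0.002]
contact_force: [-0.8, -0.7, 0.3]
width: 0.0854
```

Run:
```python
from h import *
goto(.5405,.238,.20,20)
```

```text
t 10.1 pos [ 0.4756 -0.192   0.2533] w 0.0854 F [-0.8 -0.7  0.3] q [-0.52  0.15  1.53 -0.    1.46  0.97]
delta [ 100.6 -423.2   52.7] [  0.14  -0.15 -15.18] |d| 438.2
```

Call:
servo_tool:
  steps:
    - [2,-15,0,0,0,0]
    - [10,-50,0,0,0,-1]
    - [21,-96,0,0,0,-3]
    - [32,-144,0,0,0,-5]
    - [43,-192,0,0,0,-7]
    - [54,-240,0,0,0,-9]
    - [65,-286,2,0,0,-11]
    - [75,-325,5,0,0,-13]

```text
clock: 10.9
position: [0.5206, 0.142, 0.2449]
ee_rot: [-0.0, 0.988, 0.156, -0.001]
contact_force: [1.1, -0.7, -0.5]
width: 0.0851
```

Run:
```python
from h import *
goto(.5405,.238,.16,20)
n="top"
p,d=cams.get_image(n); cv2.imwrite(f"pics/{n}8.png",p[:,:,::-1]); np.save(f"pics/{n}8.npy",d)
```

```text
t 10.9 pos [0.5206 0.142  0.2449] w 0.0851 F [ 1.1 -0.7 -0.5] q [0.14 0.2  1.49 0.   1.46 1.39]
delta [ 48.8 -85.   84.9] [-0.08  0.14 -2.01] |d| 129.7
```

View pics/top8.png

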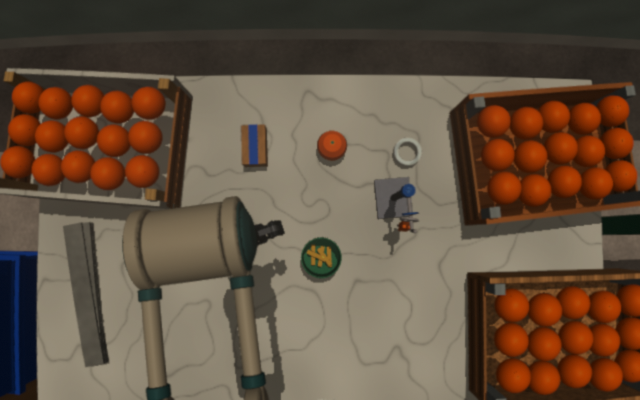

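The tin at (321,258) is open and clear, and the tool hangs at (404,226). The bystanders are unchanged. I'll measure the rim and carry on.

Run:
```python
from h import *
from scipy.optimize import least_squares
im=cv2.imread("pics/top8.png"); d=np.load("pics/top8.npy"); hsv=cv2.cvtColor(im,cv2.COLOR_BGR2HSV).astype(int)
P,u,v=cloud("top",d,np.ones((400,640),bool)); H=hsv[v,u]
g=(H[:,0]>50)&(H[:,0]<95)&(H[:,1]>90)&(np.hypot(P[:,0]-.476,P[:,1]-.005)<.06)
s=g&(P[:,2]>.074)&(P[:,2]<.087); print(s.sum(),circ(P[s,:2]))
gm=np.zeros((400,640),np.uint8); gm[v[g],u[g]]=255
c,_=cv2.findContours(gm,cv2.RETR_EXTERNAL,cv2.CHAIN_APPROX_NONE); c=max(c,key=cv2.contourArea); h=cv2.convexHull(c)[:,0].astype(float)
Q=np.array([ray_z("top",a,b,.08) for a,b in h]); print("hull",cv2.minEnclosingCircle(Q[:,:2].astype(np.float32)),circ(Q[:,:2]))
```

```text
7 (array([0.47481295, 0.00386829]), np.float64(0.044615264169784716))
hull ((0.46877965331077576, 0.0065001375041902065), 0.04186952859163284) (array([0.46917304, 0.00591412]), np.float64(0.0398417322225453))
```

Call:
servo_tool:
  steps:
    - [12,-20,10,0,0,0]
    - [25,-43,28,0,0,-1]
    - [37,-65,50,0,0,-2]
    - [45,-79,70,0,0,-2]
    - [49,-85,82,0,0,-2]
    - [49,-85,85,0,0,-2]
    - [49,-85,85,0,0,-2]
  hand: 120

```text
clock: 11.65
position: [0.5421, 0.2339, 0.1607]
ee_rot: [0.0, 0.985, 0.172, -0.001]
contact_force: [0.1, 1.0, 1.1]
width: 0.045
```

Run:
```python
from h import *
goto(.5405,.238,.05,20)
n="side"
p,d=cams.get_image(n); cv2.imwrite(f"pics/{n}9.png",p[:,:,::-1]); np.save(f"pics/{n}9.npy",d)
a=cv2.imread("pics/side9.png")[190:400,260:460]; cv2.imwrite("pics/s9c.png",cv2.resize(a,None,fx=2.8,fy=2.8))
P,u,v=cloud("side",d,np.ones((400,640),bool))
Q=P[(np.hypot(P[:,0]-.54,P[:,1]-.24)<.06)&(P[:,2]>.08)&(P[:,2]<.24)]
for z in np.arange(.14,.24,.01):
    k=(Q[:,2]>=z)&(Q[:,2]<z+.01)
    if k.sum(): print(round(z,3),k.sum(),Q[k].min(0).round(3),Q[k].max(0).round(3))
```

```text
t 11.65 pos [0.5421 0.2339 0.1607] w 0.045 F [0.1 1.  1.1] q [ 0.29  0.32  1.53 -0.    1.29  1.51]
delta [ 1.000e-01 -4.500e+00  1.107e+02] [ 0.03  0.11 -0.19] |d| 110.8
0.19 9 [0.528 0.212 0.198] [0.552 0.264 0.2  ]
0.2 86 [0.522 0.212 0.2  ] [0.561 0.27  0.21 ]
0.21 134 [0.523 0.212 0.21 ] [0.561 0.272 0.22 ]
0.22 113 [0.523 0.21  0.22 ] [0.561 0.272 0.23 ]
0.23 51 [0.526 0.209 0.23 ] [0.562 0.271 0.24 ]
```

View pics/s9c.png

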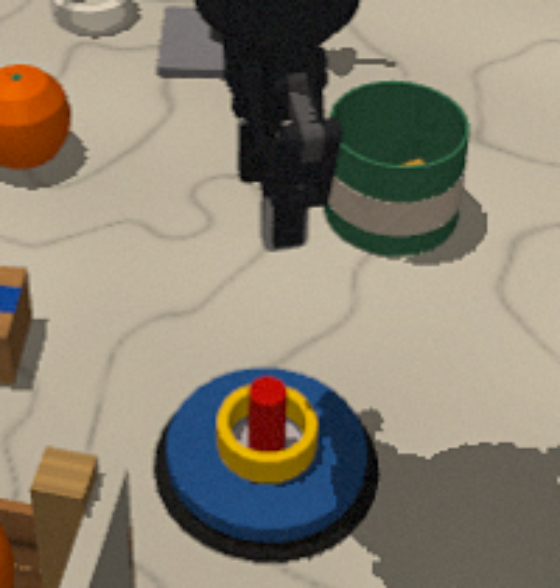

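Call:
servo_tool:
  steps:
    - [0,-2,10,0,0,0]
    - [0,-2,28,0,0,0]
    - [0,-2,50,0,0,0]
    - [0,-2,72,0,0,0]
    - [0,-2,90,0,0,0]
    - [0,-2,100,0,0,0]
    - [0,-2,104,0,0,0]
    - [0,-2,104,0,0,0]

```text
clock: 12.5
position: [0.5423, 0.2361, 0.0575]
ee_rot: [0.0, 0.985, 0.172, 0.0]
contact_force: [0.1, -0.6, 0.3]
width: 0.0454
```

Run:
```python
from h import *
goto(.5405,.237,.012,20)
n="side"
p,d=cams.get_image(n); cv2.imwrite(f"pics/{n}10.png",p[:,:,::-1]); np.save(f"pics/{n}10.npy",d)
a=cv2.imread("pics/side10.png")[250:400,280:440]; cv2.imwrite("pics/s10c.png",cv2.resize(a,None,fx=3.8,fy=3.8))
```

```text
t 12.5 pos [0.5423 0.2361 0.0575] w 0.0454 F [ 0.1 -0.6  0.3] q [ 0.29  0.41  1.67 -0.    1.06  1.52]
delta [-1.4 -1.5 45.5] [ 0.01 -0.01 -0.21] |d| 45.5
```

View pics/s10c.png

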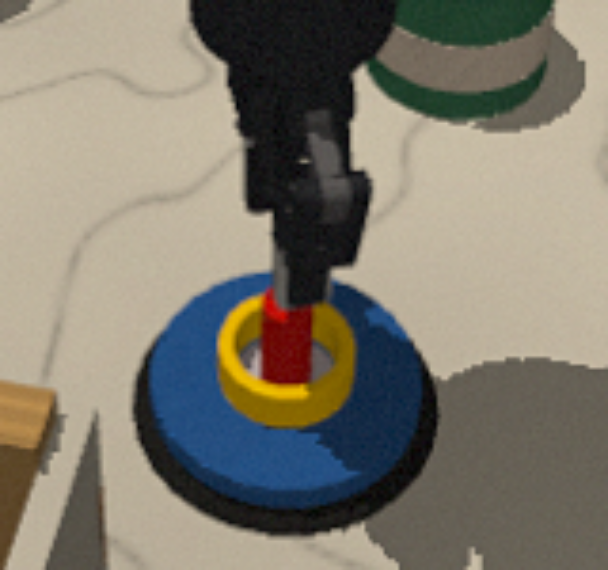

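The near finger comes down in front of the knob at (358,330). The tip is about 28 mm above the knob top and the alignment looks right.

Call:
servo_tool:
  steps:
    - [-1,-1,8,0,0,0]
    - [-1,-1,20,0,0,0]
    - [-1,-1,32,0,0,0]
    - [-1,-1,40,0,0,0]
    - [-1,-1,45,0,0,0]
    - [-1,-1,45,0,0,0]
    - [-1,-1,45,0,0,0]

```text
clock: 13.25
position: [0.5411, 0.2369, 0.0123]
ee_rot: [0.0, 0.985, 0.172, 0.0]
contact_force: [0.2, -0.2, 0.1]
width: 0.0452
```

Run:
```python
from h import *
goto(.5405,.237,.012,20)
n="side"
p,d=cams.get_image(n); cv2.imwrite(f"pics/{n}11.png",p[:,:,::-1]); np.save(f"pics/{n}11.npy",d)
a=cv2.imread("pics/side11.png")[250:400,280:440]; cv2.imwrite("pics/s11c.png",cv2.resize(a,None,fx=3.8,fy=3.8))
```

```text
t 13.25 pos [0.5411 0.2369 0.0123] w 0.0452 F [ 0.2 -0.2  0.1] q [ 0.3   0.45  1.73 -0.    0.96  1.52]
delta [-0.5 -0.3  0.3] [ 0.01 -0.   -0.19] |d| 0.7
```

View pics/s11c.png

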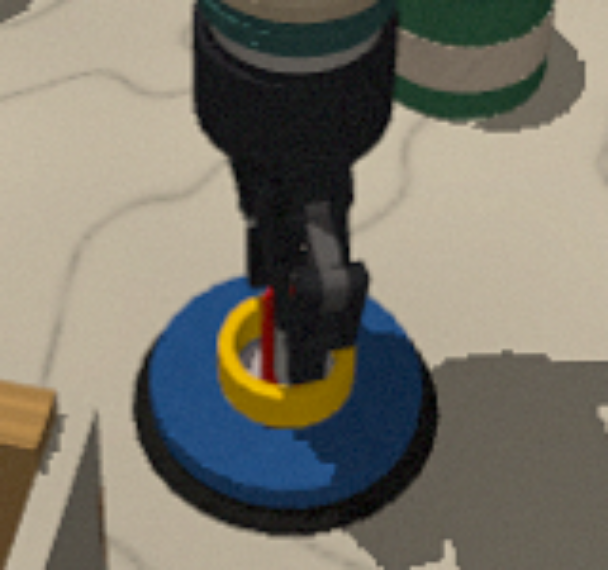

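Nothing has touched so far. I'll close on the knob.

Call:
servo_tool:
  steps:
    - [0,0,0,0,0,0]
    - [0,0,0,0,0,0]
    - [0,0,0,0,0,0]
    - [0,0,0,0,0,0]
    - [0,0,0,0,0,0]
    - [0,0,0,0,0,0]
  hand: 255
  grip_force: 70

```text
clock: 13.9
position: [0.5412, 0.2374, 0.013]
ee_rot: [-0.0, 0.985, 0.172, 0.001]
contact_force: [-2.0, 1.8, 4.5]
width: 0.0196
```

Call:
servo_tool:
  steps:
    - [0,0,-3,0,0,0]
    - [0,0,-9,0,0,0]
    - [0,0,-16,0,0,0]
    - [0,0,-20,0,0,0]
    - [0,0,-20,0,0,0]
    - [0,0,-20,0,0,0]

```text
clock: 14.5
position: [0.5409, 0.2368, 0.0324]
ee_rot: [0.0, 0.985, 0.172, 0.0]
contact_force: [0.2, -0.3, -2.4]
width: 0.0196
```

Run:
```python
from h import *
goto(.5405,.237,.17,20)
n="side"
p,d=cams.get_image(n); cv2.imwrite(f"pics/{n}12.png",p[:,:,::-1]); np.save(f"pics/{n}12.npy",d)
a=cv2.imread("pics/side12.png")[250:400,280:440]; cv2.imwrite("pics/s12c.png",cv2.resize(a,None,fx=3.8,fy=3.8))
```

```text
t 14.5 pos [0.5409 0.2368 0.0324] w 0.0196 F [ 0.2 -0.3 -2.4] q [ 0.3   0.43  1.71 -0.    1.    1.52]
delta [  -0.3   -0.3 -137.6] [ 0.01 -0.   -0.19] |d| 137.6
```

View pics/s12c.png

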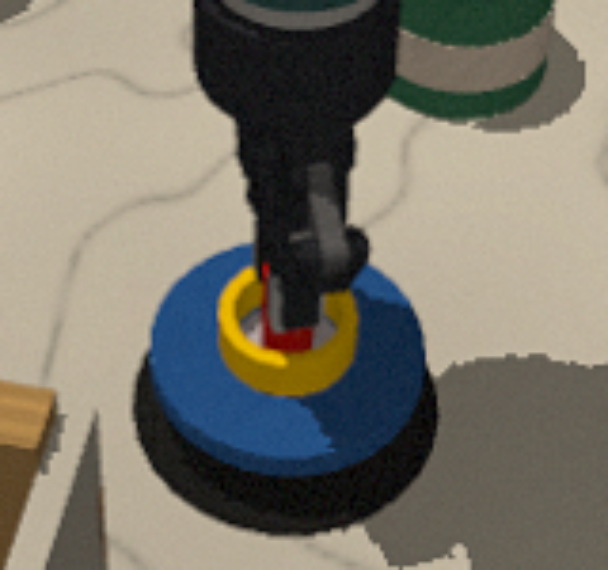

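Both lids came up together, level, with the collar at (355,333) and an extra load of about 2.5–3 N. I'll raise them and go to the tin.

Call:
servo_tool:
  steps:
    - [0,0,-8,0,0,0]
    - [0,0,-24,0,0,0]
    - [0,0,-46,0,0,0]
    - [0,0,-70,0,0,0]
    - [0,0,-94,0,0,0]
    - [0,0,-114,0,0,0]
    - [0,0,-127,0,0,0]
    - [0,0,-132,0,0,0]

```text
clock: 15.35
position: [0.5416, 0.2371, 0.1661]
ee_rot: [-0.0, 0.985, 0.172, 0.001]
contact_force: [-0.2, 0.2, -3.1]
width: 0.0196
```

Run:
```python
from h import *
goto(.476,.0045,.165,20)
```

```text
t 15.35 pos [0.5416 0.2371 0.1661] w 0.0196 F [-0.2  0.2 -3.1] q [ 0.3   0.32  1.52 -0.    1.3   1.52]
delta [-140.6  196.6    0.8] [ 0.01 -0.15 -0.19] |d| 241.7
```

Call:
servo_tool:
  steps:
    - [-8,11,0,0,0,0]
    - [-24,34,0,0,0,0]
    - [-46,64,0,0,0,0]
    - [-70,97,0,0,0,0]
    - [-94,131,0,0,0,0]
    - [-115,162,0,0,0,0]
    - [-132,185,0,0,0,0]
    - [-140,196.5,1,0,0,0]

```text
clock: 16.15
position: [0.4733, 0.002, 0.1622]
ee_rot: [0.0, 0.985, 0.171, -0.002]
contact_force: [1.0, -0.6, -3.1]
width: 0.0195
```

Call:
servo_tool:
  steps:
    - [0,0,0,0,0,0]
    - [0,0,0,0,0,0]
    - [0,0,0,0,0,0]

```text
clock: 16.45
position: [0.476, 0.0056, 0.1631]
ee_rot: [-0.0, 0.985, 0.173, -0.0]
contact_force: [0.1, 0.8, -2.6]
width: 0.0195
```

Run:
```python
from h import *
goto(.476,.0045,.165,20)
n="side"
p,d=cams.get_image(n); cv2.imwrite(f"pics/{n}13.png",p[:,:,::-1]); np.save(f"pics/{n}13.npy",d)
a=cv2.imread("pics/side13.png")[130:300,310:490]; cv2.imwrite("pics/s13c.png",cv2.resize(a,None,fx=3.5,fy=3.5))
hsv=cv2.cvtColor(p,cv2.COLOR_RGB2HSV).astype(int)
P,u,v=cloud(n,d,np.ones((400,640),bool)); H=hsv[v,u]
near=np.hypot(P[:,0]-.476,P[:,1]-.005)<.08
s=near&(H[:,0]>18)&(H[:,0]<40)&(H[:,1]>120)&(P[:,2]>.12); print("collar",circ(P[s,:2]),cv2.minEnclosingCircle(P[s,:2].astype(np.float32)),np.percentile(P[s,2],[2,98]))
s=near&(H[:,0]>100)&(H[:,0]<125)&(P[:,2]>.12)&(H[:,1]>100); print("blue",cv2.minEnclosingCircle(P[s,:2].astype(np.float32)),np.percentile(P[s,2],[2,50,98]))
w=P[s&(P[:,2]<.178)]; 
t=P[s]; A=np.c_[t[:,:2]-[.476,.005],np.ones(len(t))]; 
k=t[:,2]>.172; print("plane tilt",np.linalg.lstsq(A[k],t[k,2],rcond=None)[0])
g=near&(H[:,0]>50)&(H[:,0]<95)&(H[:,1]>90)&(P[:,1]>0)&(P[:,2]>.01)&(P[:,2]<.078); print("tin",g.sum(),circ(P[g,:2]))
```

```text
t 16.45 pos [0.476  0.0056 0.1631] w 0.0195 F [ 0.1  0.8 -2.6] q [-0.14  0.15  1.76  0.    1.23  1.09]
delta [-0.4  1.  -1.9] [-0.04  0.   -0.13] |d| 2.2
collar (array([0.47614799, 0.00946311]), np.float64(0.025191783638828763)) ((0.4778392016887665, 0.019968224689364433), 0.038639165461063385) [0.17322964 0.19856141]
blue ((0.47638946771621704, 0.005626725032925606), 0.060384251177310944) [0.16125991 0.1718886  0.31476086]
plane tilt [-0.02720705  0.12237113  0.18250941]
tin 659 (array([0.47644867, 0.00544017]), np.float64(0.04694208624359595))
```

View pics/s13c.png

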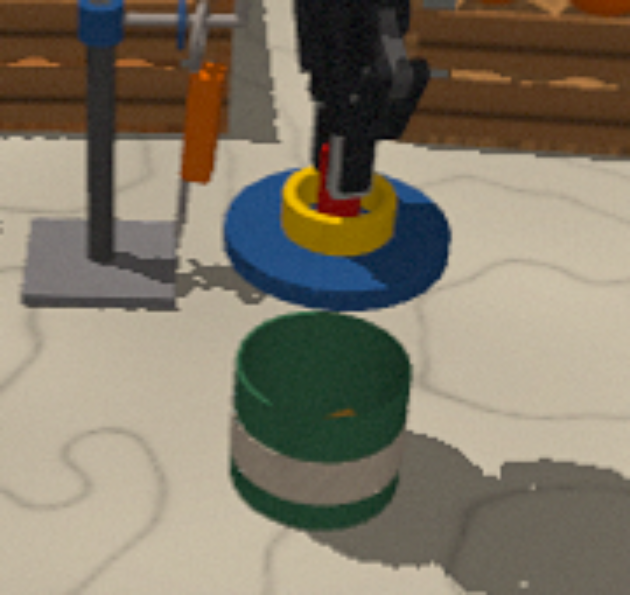

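The lids are level over the tin in the side view: lid centre (0.476, 0.006), tin centre (0.476, 0.005). I'll lower them, slowly near the rim.

Call:
servo_tool:
  steps:
    - [0,0,6,0,0,0]
    - [0,0,18,0,0,0]
    - [0,0,32,0,0,0]
    - [0,0,46,0,0,0]
    - [0,0,57,0,0,0]
    - [0,0,64,0,0,0]
    - [0,0,67,0,0,0]
    - [0,0,67,0,0,0]

```text
clock: 17.3
position: [0.4757, 0.0047, 0.096]
ee_rot: [-0.0, 0.985, 0.172, -0.0]
contact_force: [0.6, -0.1, -2.4]
width: 0.0197
```

Call:
servo_tool:
  steps:
    - [0,0,2,0,0,0]
    - [0,0,4,0,0,0]
    - [0,0,6,0,0,0]
    - [0,0,8,0,0,0]
    - [0,0,9,0,0,0]
    - [0,0,10,0,0,0]
    - [0,0,10,0,0,0]

```text
clock: 18.0
position: [0.4757, 0.0046, 0.0863]
ee_rot: [0.0, 0.985, 0.172, -0.0]
contact_force: [-0.6, 0.5, -3.3]
width: 0.0198
```

Run:
```python
from h import *
goto(.476,.0045,.0787,20)
n="side"
p,d=cams.get_image(n); cv2.imwrite(f"pics/{n}14.png",p[:,:,::-1]); np.save(f"pics/{n}14.npy",d)
a=cv2.imread("pics/side14.png")[130:300,310:490]; cv2.imwrite("pics/s14c.png",cv2.resize(a,None,fx=3.5,fy=3.5))
```

```text
t 18.0 pos [0.4757 0.0046 0.0863] w 0.0198 F [-0.6  0.5 -3.3] q [-0.14  0.22  1.88 -0.    1.04  1.09]
delta [0.2 0.2 7.6] [ 0.    0.01 -0.19] |d| 7.6
```

View pics/s14c.png

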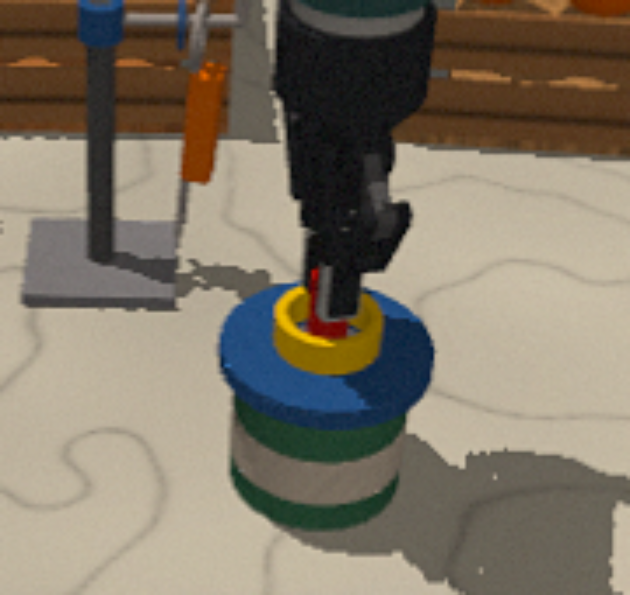

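The lids are centred with the plug just entering, and the force is still only the load. I'll carry on slowly until contact.

Call:
servo_tool:
  steps:
    - [0,0,1,0,0,0]
    - [0,0,2,0,0,0]
    - [0,0,3,0,0,0]
    - [0,0,4,0,0,0]
    - [0,0,5,0,0,0]
    - [0,0,6,0,0,0]
    - [0,0,6,0,0,0]

```text
clock: 18.75
position: [0.4757, 0.0046, 0.0802]
ee_rot: [-0.0, 0.985, 0.172, -0.0]
contact_force: [-0.4, -0.2, -3.0]
width: 0.0197
```

Call:
servo_tool:
  steps:
    - [0,0,0.5,0,0,0]
    - [0,0,1,0,0,0]
    - [0,0,1.5,0,0,0]
    - [0,0,1.5,0,0,0]

```text
clock: 19.15
position: [0.4759, 0.0046, 0.0791]
ee_rot: [0.0, 0.985, 0.172, 0.0]
contact_force: [-1.2, 0.6, -0.8]
width: 0.0195
```

Contact begins at 0.079, which matches the predicted seat height of 0.0787. I'll go down one more millimetre to take up the load.

Call:
servo_tool:
  steps:
    - [0,0,0.4,0,0,0]
    - [0,0,0.7,0,0,0]
    - [0,0,0.7,0,0,0]

```text
clock: 19.45
position: [0.4758, 0.0047, 0.0789]
ee_rot: [0.0, 0.985, 0.172, 0.0]
contact_force: [-2.7, 1.6, 4.7]
width: 0.0195
```

Run:
```python
from h import *
goto(.476,.0045,.0787,20)
n="side"
p,d=cams.get_image(n); cv2.imwrite(f"pics/{n}15.png",p[:,:,::-1]); np.save(f"pics/{n}15.npy",d)
a=cv2.imread("pics/side15.png")[130:300,310:490]; cv2.imwrite("pics/s15c.png",cv2.resize(a,None,fx=3.5,fy=3.5))
hsv=cv2.cvtColor(p,cv2.COLOR_RGB2HSV).astype(int)
P,u,v=cloud(n,d,np.ones((400,640),bool)); H=hsv[v,u]
near=np.hypot(P[:,0]-.476,P[:,1]-.005)<.08
s=near&(H[:,0]>18)&(H[:,0]<40)&(H[:,1]>120)&(P[:,2]>.08); print("collar",np.percentile(P[s,2],[2,50,98]))
s=near&(H[:,0]>100)&(H[:,0]<125)&(P[:,2]>.07)&(P[:,2]<.15)&(H[:,1]>100); print("blue",cv2.minEnclosingCircle(P[s,:2].astype(np.float32)),np.percentile(P[s,2],[2,50,98]))
```

```text
t 19.45 pos [0.4758 0.0047 0.0789] w 0.0195 F [-2.7  1.6  4.7] q [-0.14  0.23  1.89  0.    1.02  1.09]
delta [0.1 0.3 0.2] [ 0.01 -0.02 -0.18] |d| 0.4
collar [0.08813357 0.10300431 0.1203827 ]
blue ((0.4758957028388977, 0.006190102081745863), 0.05928141251206398) [0.0770498  0.08753313 0.08987839]
```

View pics/s15c.png

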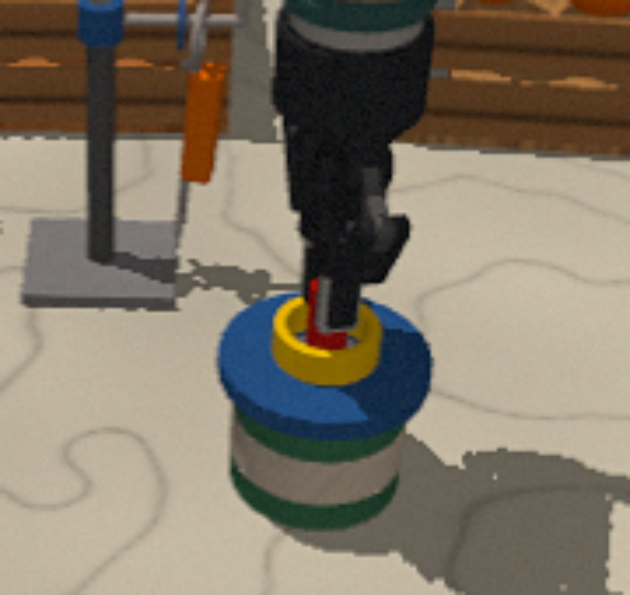

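The outer top face is at 0.0875 (0.087 expected), so the lid is seated. I'll release and back up.

Call:
servo_tool:
  steps:
    - [0,0,0,0,0,0]
    - [0,0,0,0,0,0]
    - [0,0,0,0,0,0]
    - [0,0,0,0,0,0]
    - [0,0,0,0,0,0]
    - [0,0,0,0,0,0]
  hand: 0

```text
clock: 20.1
position: [0.4758, 0.0046, 0.0781]
ee_rot: [0.0, 0.985, 0.172, -0.0]
contact_force: [-0.5, 0.3, 0.4]
width: 0.0853
```

Call:
servo_tool:
  steps:
    - [0,0,-5,0,0,0]
    - [0,0,-18,0,0,0]
    - [0,0,-35,0,0,0]
    - [0,0,-48,0,0,0]
    - [0,0,-50,0,0,0]
    - [0,0,-50,0,0,0]

```text
clock: 20.7
position: [0.476, 0.0046, 0.1286]
ee_rot: [0.0, 0.985, 0.172, 0.001]
contact_force: [-0.2, 0.9, -1.0]
width: 0.0856
```

Run:
```python
from h import *
goto(.476,.0045,.06,20)
n="side"
p,d=cams.get_image(n); cv2.imwrite(f"pics/{n}16.png",p[:,:,::-1]); np.save(f"pics/{n}16.npy",d)
a=cv2.imread("pics/side16.png")[130:300,310:490]; cv2.imwrite("pics/s16c.png",cv2.resize(a,None,fx=3.5,fy=3.5))
hsv=cv2.cvtColor(p,cv2.COLOR_RGB2HSV).astype(int)
P,u,v=cloud(n,d,np.ones((400,640),bool)); H=hsv[v,u]
near=np.hypot(P[:,0]-.476,P[:,1]-.005)<.08
s=near&(H[:,0]>18)&(H[:,0]<40)&(H[:,1]>120)&(P[:,2]>.08)&(P[:,2]<.115); print("collar",circ(P[s,:2]),cv2.minEnclosingCircle(P[s,:2].astype(np.float32)),np.percentile(P[s,2],[2,50,98]))
s=near&(H[:,0]>100)&(H[:,0]<125)&(P[:,2]>.07)&(P[:,2]<.15)&(H[:,1]>100); print("blue",cv2.minEnclosingCircle(P[s,:2].astype(np.float32)),np.percentile(P[s,2],[2,50,98]))
Q=P[near&(P[:,2]>.135)&(P[:,2]<.25)]
for z in np.arange(.135,.24,.006):
    k=(Q[:,2]>=z)&(Q[:,2]<z+.006)
    if k.sum(): print(round(z,3),k.sum(),Q[k].min(0).round(3),Q[k].max(0).round(3))
```

```text
t 20.7 pos [0.476  0.0046 0.1286] w 0.0856 F [-0.2  0.9 -1. ] q [-0.14  0.18  1.82 -0.    1.15  1.09]
delta [-0.1  0.  68.6] [ 0.03 -0.05 -0.19] |d| 68.6
collar (array([0.47576441, 0.00753439]), np.float64(0.025519544846128152)) ((0.4701767563819885, -1.843730206019245e-05), 0.037633318454027176) [0.08847414 0.10283251 0.1093625 ]
blue ((0.47544190287590027, 0.0054212696850299835), 0.05958266928792) [0.07705836 0.08759888 0.08987975]
0.135 11 [ 0.471 -0.001  0.135] [0.485 0.018 0.136]
0.177 42 [ 0.45  -0.039  0.178] [0.502 0.055 0.183]
0.183 64 [ 0.45  -0.041  0.183] [0.503 0.059 0.189]
0.189 75 [ 0.45  -0.04   0.189] [0.503 0.063 0.195]
0.195 71 [ 0.449 -0.04   0.195] [0.504 0.062 0.201]
0.201 73 [ 0.45  -0.04   0.201] [0.504 0.062 0.207]
0.207 70 [ 0.451 -0.04   0.207] [0.502 0.061 0.213]
0.213 43 [ 0.459 -0.041  0.213] [0.505 0.061 0.219]
0.219 39 [ 0.451 -0.056  0.219] [0.511 0.073 0.225]
0.225 102 [ 0.44  -0.055  0.225] [0.512 0.08  0.231]
0.231 133 [ 0.44  -0.059  0.231] [0.512 0.079 0.237]
0.237 111 [ 0.441 -0.06   0.237] [0.513 0.078 0.243]
```

View pics/s16c.png

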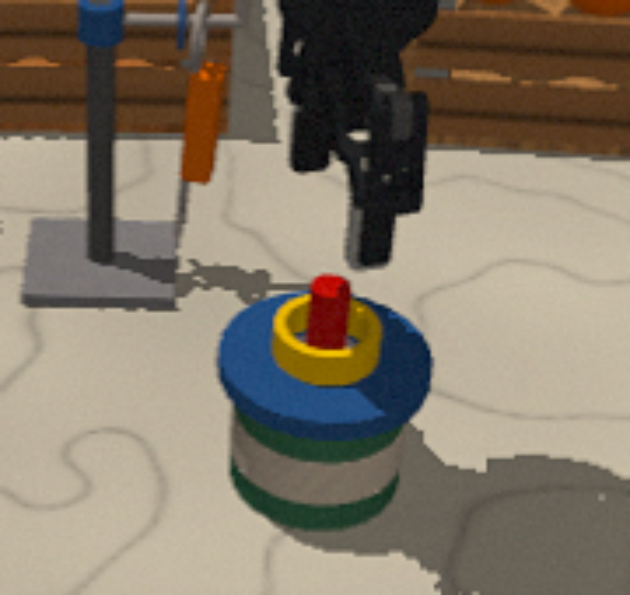

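The lids sit level on the tin, knob at (404,215), with nothing else disturbed. With the hand fully open the tips sit 49 mm above the reported TCP, and I estimate about 41 mm at a 58 mm opening. That gives a collar-grip height of about 0.052 reported.

Call:
servo_tool:
  steps:
    - [0,0,6,0,0,0]
    - [0,0,18,0,0,0]
    - [0,0,32,0,0,0]
    - [0,0,46,0,0,0]
    - [0,0,57,0,0,0]
    - [0,0,63,0,0,0]
    - [0,0,65,0,0,0]
    - [0,0,65,0,0,0]

```text
clock: 21.55
position: [0.4758, 0.0046, 0.063]
ee_rot: [-0.0, 0.985, 0.172, -0.0]
contact_force: [0.1, 0.0, 0.8]
width: 0.0853
```

Run:
```python
from h import *
goto(.4758,.0046,.052,19.8)
n="side"
p,d=cams.get_image(n); cv2.imwrite(f"pics/{n}17.png",p[:,:,::-1]); np.save(f"pics/{n}17.npy",d)
a=cv2.imread("pics/side17.png")[130:300,310:490]; cv2.imwrite("pics/s17c.png",cv2.resize(a,None,fx=3.5,fy=3.5))
```

```text
t 21.55 pos [0.4758 0.0046 0.063 ] w 0.0853 F [0.1 0.  0.8] q [-0.14  0.25  1.91 -0.    0.98  1.09]
delta [ 0. -0. 11.] [-0.    0.02  0.01] |d| 11.0
```

View pics/s17c.png

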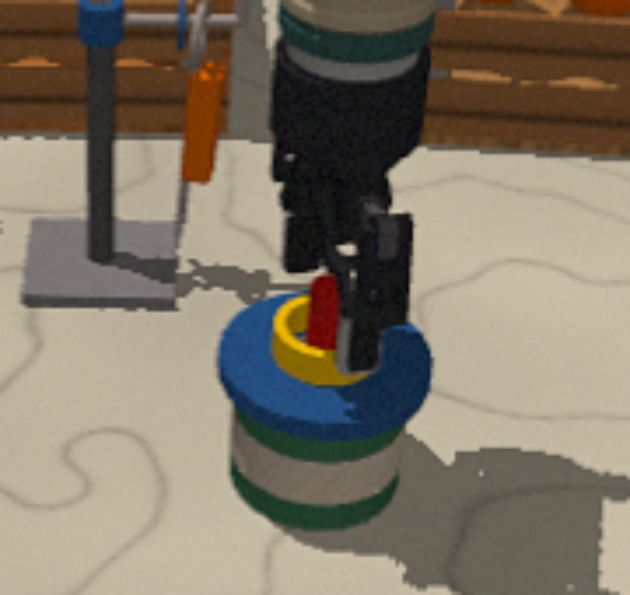

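The near finger straddles the collar outside it, with its tip around (413,236), and there is no contact. I'll go down 10 mm more and close gently.

Call:
servo_tool:
  steps:
    - [0,0,3,0,0,0]
    - [0,0,6,0,0,0]
    - [0,0,9,0,0,0]
    - [0,0,10,0,0,0]
    - [0,0,10,0,0,0]

```text
clock: 22.1
position: [0.4756, 0.0046, 0.053]
ee_rot: [-0.0, 0.985, 0.172, -0.0]
contact_force: [-0.2, -0.1, -0.1]
width: 0.0857
```

Call:
servo_tool:
  steps:
    - [0,0,0,0,0,0]
    - [0,0,0,0,0,0]
    - [0,0,0,0,0,0]
    - [0,0,0,0,0,0]
    - [0,0,0,0,0,0]
    - [0,0,0,0,0,0]
  hand: 255
  grip_force: 50

```text
clock: 22.7
position: [0.4761, 0.0044, 0.054]
ee_rot: [0.0, 0.985, 0.172, 0.0]
contact_force: [-1.6, 0.1, 4.9]
width: 0.0565
```

Run:
```python
from h import *
goto(.4758,.0046,.172,19.8)
n="side"
p,d=cams.get_image(n); cv2.imwrite(f"pics/{n}18.png",p[:,:,::-1]); np.save(f"pics/{n}18.npy",d)
a=cv2.imread("pics/side18.png")[130:300,310:490]; cv2.imwrite("pics/s18c.png",cv2.resize(a,None,fx=3.5,fy=3.5))
```

```text
t 22.7 pos [0.4761 0.0044 0.054 ] w 0.0565 F [-1.6  0.1  4.9] q [-0.14  0.26  1.93 -0.    0.96  1.09]
delta [-1.00e-01 -2.00e-01 -1.18e+02] [ 0.04 -0.04  0.03] |d| 118.0
```

View pics/s18c.png

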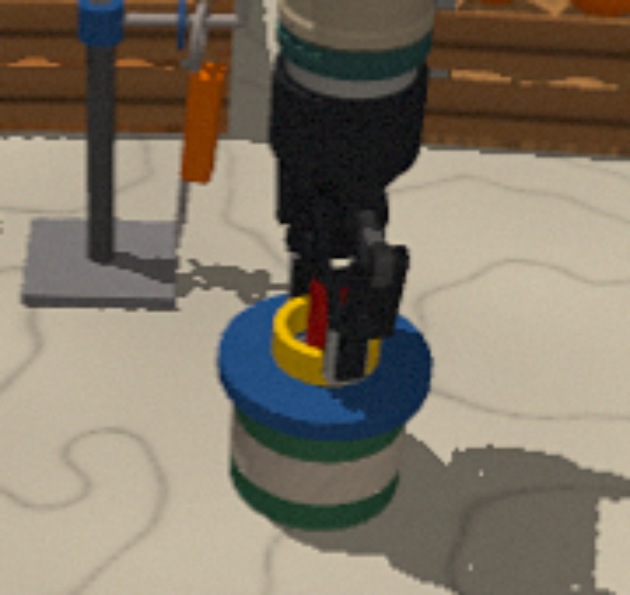

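The collar is gripped (56.5 mm, near finger on it at (408,231)). I'll lift slowly and check early.

Call:
servo_tool:
  steps:
    - [0,0,-1,0,0,0]
    - [0,0,-3,0,0,0]
    - [0,0,-6,0,0,0]
    - [0,0,-10,0,0,0]
    - [0,0,-14,0,0,0]
    - [0,0,-18,0,0,0]
    - [0,0,-20,0,0,0]
    - [0,0,-20,0,0,0]

```text
clock: 23.55
position: [0.4761, 0.0046, 0.0736]
ee_rot: [0.0, 0.985, 0.172, 0.0]
contact_force: [-0.3, -0.7, -1.1]
width: 0.056
```

Run:
```python
from h import *
goto(.4758,.0046,.172,19.8)
n="side"
p,d=cams.get_image(n); cv2.imwrite(f"pics/{n}19.png",p[:,:,::-1]); np.save(f"pics/{n}19.npy",d)
a=cv2.imread("pics/side19.png")[130:300,310:490]; cv2.imwrite("pics/s19c.png",cv2.resize(a,None,fx=3.5,fy=3.5))
```

```text
t 23.55 pos [0.4761 0.0046 0.0736] w 0.056 F [-0.3 -0.7 -1.1] q [-0.14  0.24  1.9  -0.    1.01  1.09]
delta [ -0.2  -0.1 -98.4] [ 0.03 -0.05  0.01] |d| 98.4
```

View pics/s19c.png

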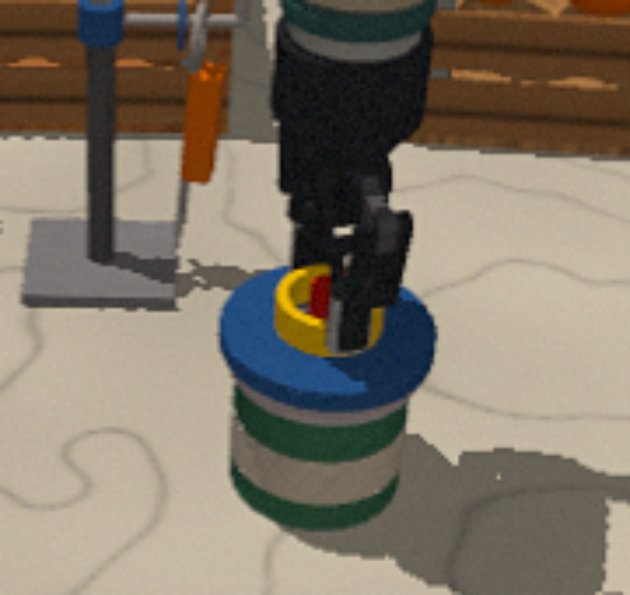

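The outer lid is coming up alone, and the inner flange stays on the rim at about (402,250). I'll continue up by 100 mm.

Call:
servo_tool:
  steps:
    - [0,0,-4,0,0,0]
    - [0,0,-14,0,0,0]
    - [0,0,-30,0,0,0]
    - [0,0,-48,0,0,0]
    - [0,0,-66,0,0,0]
    - [0,0,-83,0,0,0]
    - [0,0,-95,0,0,0]
    - [0,0,-100,0,0,0]

```text
clock: 24.4
position: [0.4766, 0.0045, 0.1748]
ee_rot: [0.0, 0.985, 0.172, 0.001]
contact_force: [-0.5, -0.6, -1.0]
width: 0.0563
```

Call:
servo_tool:
  steps:
    - [0,0,0,0,0,0]
    - [0,0,0,0,0,0]
    - [0,0,0,0,0,0]
    - [0,0,0,0,0,0]
    - [0,0,0,0,0,0]

```text
clock: 24.9
position: [0.4755, 0.0046, 0.1727]
ee_rot: [-0.0, 0.985, 0.172, -0.001]
contact_force: [-0.4, -0.6, -0.9]
width: 0.056
```

Run:
```python
from h import *
goto(.4758,.0046,.173,19.8)
for n in ["side","top"]:
    p,d=cams.get_image(n); cv2.imwrite(f"pics/{n}20.png",p[:,:,::-1]); np.save(f"pics/{n}20.npy",d)
    if n=="side":
        a=cv2.imread("pics/side20.png")[100:290,300:480]; cv2.imwrite("pics/s20c.png",cv2.resize(a,None,fx=3.1,fy=3.1))
        hsv=cv2.cvtColor(p,cv2.COLOR_RGB2HSV).astype(int)
        P,u,v=cloud(n,d,np.ones((400,640),bool)); H=hsv[v,u]
        near=np.hypot(P[:,0]-.476,P[:,1]-.005)<.08
        s=near&(H[:,0]>100)&(H[:,0]<125)&(P[:,2]>.16)&(P[:,2]<.25)&(H[:,1]>120); print("blue",cv2.minEnclosingCircle(P[s,:2].astype(np.float32)),np.percentile(P[s,2],[2,50,98]))
        t=P[s&(P[:,2]>.2)]; print("tilt",np.linalg.lstsq(np.c_[t[:,:2]-[.476,.005],np.ones(len(t))],t[:,2],rcond=None)[0])
        s=near&((H[:,0]<8)|(H[:,0]>172))&(H[:,1]>120)&(P[:,2]>.08)&(P[:,2]<.15); print("knob",s.sum(),circ(P[s&(P[:,2]<.13)][:,:2]),np.percentile(P[s,2],[2,98]))
        s=near&(P[:,2]>.077)&(P[:,2]<.092); print("flange",cv2.minEnclosingCircle(P[s,:2].astype(np.float32)),np.percentile(P[s,2],[5,50,95]))
    for q in ["orange_center","carton_center","tape_center","tool"]:
        r=spotter.outline_of(q,n); 
        for x in r[:2]:
            Q,_,_=cloud(n,d,x['region']); print(n,q,round(x['conf'],2),np.median(Q,0).round(3),Q[:,2].min().round(3))
```

```text
t 24.9 pos [0.4755 0.0046 0.1727] w 0.056 F [-0.4 -0.6 -0.9] q [-0.14  0.14  1.74 -0.    1.26  1.09]
delta [ 0.2  0.1 -0.3] [-0.02  0.05  0.01] |d| 0.4
blue ((0.4746497571468353, 0.006809212267398834), 0.05896562710404396) [0.19576624 0.20646756 0.20841977]
tilt [-0.00128928 -0.02446227  0.2067874 ]
knob 283 (array([ 0.47654817, -0.00401221]), np.float64(0.01902265703734206)) [0.08675369 0.13495905]
flange ((0.4768357574939728, 0.005805689841508865), 0.05442280322313309) [0.08282184 0.08493195 0.08678915]
side orange_center 0.65 [ 0.744 -0.001  0.055] -0.001
side carton_center 0.84 [0.748 0.19  0.045] 0.001
side tape_center 0.68 [ 0.737 -0.203  0.02 ] -0.001
side tool 0.7 [ 0.561 -0.176  0.124] -0.0
top carton_center 0.6 [0.75  0.168 0.045] -0.007
top tape_center 0.78 [ 0.741 -0.217  0.024] -0.005
top tool 0.65 [ 0.745 -0.024  0.061] -0.004
```

View pics/s20c.png

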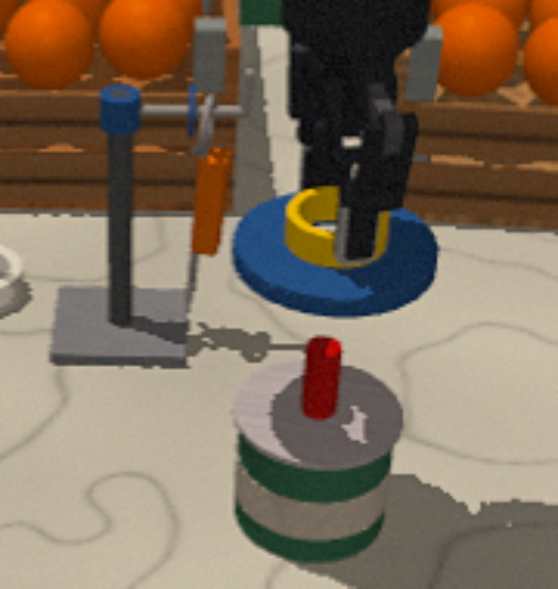

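View pics/top20.png

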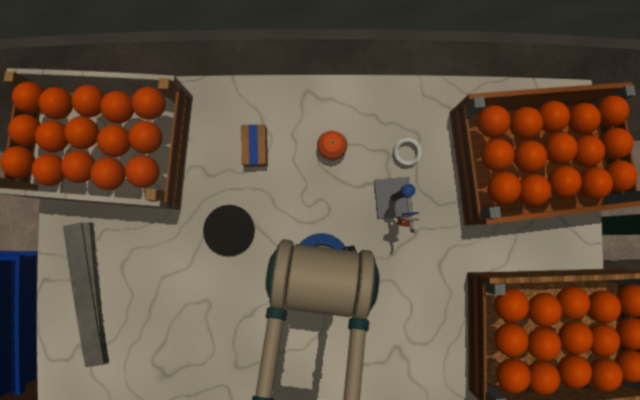

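Run:
```python
from h import *
for k,z0 in ((16,.084),(20,.203)):
    d=np.load(f"pics/side{k}.npy"); p=cv2.imread(f"pics/side{k}.png"); H=cv2.cvtColor(p,cv2.COLOR_BGR2HSV).astype(int)
    P,u,v=cloud("side",d,np.ones((400,640),bool)); H=H[v,u]
    r=np.hypot(P[:,0]-.476,P[:,1]-.005)
    s=(r<.056)&(r>.032)&(H[:,0]>100)&(H[:,0]<125)&(H[:,1]>120)&(P[:,2]>z0)&(P[:,2]<z0+.012); t=P[s]
    print(k,s.sum(),np.linalg.lstsq(np.c_[t[:,:2]-[.476,.005],np.ones(len(t))],t[:,2],rcond=None)[0])
# tool motion check
a=cv2.imread("pics/side19.png").astype(int)[110:200,350:385]; b=cv2.imread("pics/side20.png").astype(int)[110:200,350:385]; print("tool diff",np.abs(a-b).mean(),(np.abs(a-b).max(2)>40).sum())
```

```text
16 922 [ 0.0005096  -0.00364888  0.08795422]
20 878 [-0.00217902 -0.00092573  0.20677577]
tool diff 9.355026455026454 229
```

Run:
```python
from h import *
ims=[cv2.imread(f"pics/side{k}.png") for k in (16,18,19,20)]
p,d=cams.get_image("side"); cv2.imwrite("pics/side21.png",p[:,:,::-1]); ims.append(cv2.imread("pics/side21.png"))
cv2.imwrite("pics/cmp.png",np.hstack([cv2.resize(i[110:215,330:385],None,fx=2.7,fy=2.7) for i in ims]))
```

```text
(no output)
```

View pics/cmp.png

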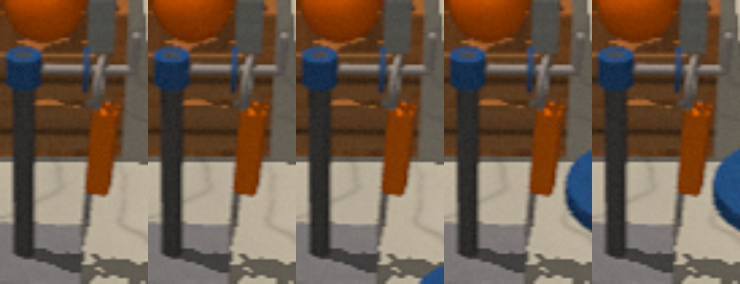

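The five frames show the tool hanging still on the arm between the disc and the tip. The pixel difference came from the blue lid entering the crop. Everything checks out, so I'm handing in.

Run:
```python
from rig import sign_off, telemetry
s=telemetry.get_state(); print(s['clock'],s['position'],s['width'])
print(sign_off())
```

```text
25.45 [0.47583204 0.00458502 0.17322074] 0.05633315679670722
the job is handed in; nothing more can be done
None
```

The job is handed in at about 25.5 s, with every step done in the order you asked.

- **Tool:** lifted off the tin's mouth and hung by its eye on the hook. It hangs motionless between the stop disc and the tip in the last five frames.
- **Lids:** both were carried over by the knob and lowered until contact at the expected seat height. The outer lid's top was then at 87.5 mm (87 mm expected). The knob was released and the collar gripped.
- **Final state:** the outer lid is held level (slope under 0.3%), 119 mm above where it sat. The inner lid stays seated: its flange is at about 85 mm and its knob is upright.
- **Bystanders:** the carton and tape roll read within about 4 mm of where they started, which is camera noise. So does the orange in the side view.

Some readings disagreed:

- **Fingertip height:** the cameras showed the fingertips 34–49 mm above the reported TCP, depending on the opening, so I set the grasp heights from the pictures.
- **Camera offset:** the two cameras disagreed by about 2.5 mm in y, so I averaged them for most positions.
- **Tilt fit:** a first rough fit gave 1.4° of tilt. A cleaner fit limited to the outer lid's top face showed it level.
- **Top-view finder:** in the last top view the network found no orange and put its "tool" outline near the orange. I went by the pictures there.

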